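# Clean round the edge of a microscope objective's lens

### The job

Clean round the edge of the upturned microscope objective's lens: take the orange cleaning pen from its white stand, set its nib down on the glass beside the red dot and run it once clockwise (seen from above) all the way round to the dot again without lifting it, lightly touching the glass and lightly against the rim all along, and never on the middle of the glass. Then put the pen back upright in its stand, fully home, and leave it there; do not disturb anything else on the bench.

Things in the scene. Friction and masses are not known exactly. Their poses are not given: they have to be found in the camera images.
- block: fixed aluminium block 110 mm square, 24 mm high; origin under its centre, x to the side where the red dot is. In its rubber-lined pocket stands the objective (black, 87 mm across) with a raised rim round its lens: inner wall a circle of 30 mm radius, rim top 6 mm above the glass. The objective stays put under light pushes. The red dot is on the rim, straight along x from the lens centre
- block_axis (a point): point on the block's vertical axis at the height of the glass; axes as the block. The pocket is wider than the objective: the centre of lens and rim lies up to 4.5 mm from this point along x and along y, differently each time and not measured, so the rim must be found and followed by feel, with a few N (under 5)
- glass: flat dark-blue lens inside the rim, facing up, 74 mm above the bench. This point is at the height of its upper face, on the block's axis (not at the true lens centre). With the nib (3.5 mm radius) against the rim's wall, the nib's axis is 26.5 mm from the true lens centre
- pen_grip (a point): centre of the orange square grip (14 x 14 mm, 42 mm long along the pen) of the cleaning pen, 96 mm long, about 55 g. z along the pen, away from the nib; x, y square to the flats. Below this point: underside of the black collar (24 mm wide, 4 thick) at 25 mm, end of the 10 mm wide steel nose at 39, nib end at 55; top end 41 above. It stands nib down, its collar resting on the stand's top
- nib: black rounded nib of the pen, 7 mm in diameter; origin at its very end, z along the pen. It is sprung along the pen: starts to give at 0.4 N, then 0.4 N per mm, up to 7 mm (3.2 N), then rigid; sideways it is rigid
- stand_hole (a point): centre of the mouth of the hole, 14 mm wide and 38 mm deep, in the top of the white pen stand (fixed block 64 mm square on a 70 mm foot), 46 mm above the bench; z up
- eyepiece: bystander: black eyepiece standing upright, 42 mm in diameter, 56 mm tall; origin under its centre
- lens_cap: bystander: flat black lens cap, 74 mm in diameter, 11 mm thick; origin under its centre
- blower: bystander: blue air blower (bulb with a nozzle on top), 60 mm in diameter, 90 mm tall; origin under its centre
- dishes: bystander: stack of three clear lidded dishes, 91 mm in diameter, 45 mm tall; origin under its centre
- tube: bystander: pink tube with a blue cap lying along its x axis, 110 mm long, 20 mm thick; origin under its middle
- forceps: bystander: steel forceps lying along their x axis, 120 mm long, 5 mm thick; origin under their middle
Mind the look-alikes: they are no part of the job. Leave any green look-alike of the part that bears stand_hole alone.

How it is judged:
On the way, in this order (a step that is already met when the one before it is completed fails the run):
1. the nib is set down beside the red dot, on the glass and against the rim (x of nib in the frame of block_axis between 0.0185 and 0.0345 m and y of nib in the frame of block_axis between -0.008 and 0.008 m and contact force between nib and block above 0.3 N and contact force between nib and glass above 0.2 N), for 0.1 s.
2. the nib, on the glass and against the rim, has been run clockwise to 45 degrees from the dot (x of nib in the frame of block_axis between 0.0107 and 0.0267 m and y of nib in the frame of block_axis between -0.0267 and -0.0107 m and contact force between nib and block above 0.3 N and contact force between nib and glass above 0.2 N), for 0.1 s.
3. the nib, on the glass and against the rim, has been run clockwise to 90 degrees from the dot (x of nib in the frame of block_axis between -0.008 and 0.008 m and y of nib in the frame of block_axis between -0.0345 and -0.0185 m and contact force between nib and block above 0.3 N and contact force between nib and glass above 0.2 N), for 0.1 s.
4. the nib, on the glass and against the rim, has been run clockwise to 135 degrees from the dot (x of nib in the frame of block_axis between -0.0267 and -0.0107 m and y of nib in the frame of block_axis between -0.0267 and -0.0107 m and contact force between nib and block above 0.3 N and contact force between nib and glass above 0.2 N), for 0.1 s.
5. the nib, on the glass and against the rim, has been run clockwise to 180 degrees from the dot (x of nib in the frame of block_axis between -0.0345 and -0.0185 m and y of nib in the frame of block_axis between -0.008 and 0.008 m and contact force between nib and block above 0.3 N and contact force between nib and glass above 0.2 N), for 0.1 s.
6. the nib, on the glass and against the rim, has been run clockwise to 225 degrees from the dot (x of nib in the frame of block_axis between -0.0267 and -0.0107 m and y of nib in the frame of block_axis between 0.0107 and 0.0267 m and contact force between nib and block above 0.3 N and contact force between nib and glass above 0.2 N), for 0.1 s.
7. the nib, on the glass and against the rim, has been run clockwise to 270 degrees from the dot (x of nib in the frame of block_axis between -0.008 and 0.008 m and y of nib in the frame of block_axis between 0.0185 and 0.0345 m and contact force between nib and block above 0.3 N and contact force between nib and glass above 0.2 N), for 0.1 s.
8. the nib, on the glass and against the rim, has been run clockwise to 315 degrees from the dot (x of nib in the frame of block_axis between 0.0107 and 0.0267 m and y of nib in the frame of block_axis between 0.0107 and 0.0267 m and contact force between nib and block above 0.3 N and contact force between nib and glass above 0.2 N), for 0.1 s.
9. the nib is back at the red dot, still on the glass and against the rim (all of step 1), for 0.1 s.
At the end, for the whole second after the job is handed in: The pen stands released and at rest in its stand: upright within 7 degrees, its grip point within 6 mm of the hole's axis and no more than 28 mm above the stand's top (collar down on the stand); every bystander within 30 mm of where it started (horizontal distance between pen_grip and stand_hole below 0.006 m and z of pen_grip in the frame of stand_hole below 0.028 m and angle between pen_grip's own z axis and vertical below 0.12 rad and linear speed of nib below 0.02 m/s and distance of each of eyepiece, lens_cap, blower, dishes, tube, forceps from where it was at the start of the episode below 0.03 m); the robot touches nothing.
It fails at once if the nib presses on the glass with more than 8 N, or the gripper touches it (contact force between nib and glass above 8 N or contact force between the fingers and glass above 0.3 N).
It fails at once if the nib presses on the rim with more than 8 N (contact force between nib and block above 8 N).
It fails at once if the nib rubs the middle of the glass (its axis within 15 mm of the block's axis) (contact force between nib and glass above 0.2 N and horizontal distance between nib and block_axis below 0.015 m).
It fails at once if the nib is lifted off the glass on the way round (1.5 to 6 mm over it, away from the dot) (x of nib in the frame of block_axis below 0.01 m and horizontal distance between nib and block_axis below 0.035 m and z of nib in the frame of block_axis between 0.0015 and 0.006 m).
It fails at once if a bystander is pushed 30 mm or more from its place (distance of any of eyepiece, lens_cap, blower, dishes, tube, forceps from where it was at the start of the episode above 0.03 m).
It also fails if it takes over 72 s, if anything falls off the work surface, if the arm or the gripper's body presses on something with over 40 N, if the wrist force passes 120 N, or if a joint passes its speed limit or range.

### The arm

A 6-joint arm with a two-finger parallel gripper is mounted at the origin on the work surface. World frame = base frame: x ahead of the robot, y to its left, z up, the work surface at z = 0. Lengths are in m, angles in rad, forces in N, time in s.
With the tool pointing down it reaches from about 0.25 to 0.725 m from the base axis. Payload 4 kg.
Tool frame: the origin (TCP) lies between the finger pads; the fingertips stand 17 mm ahead of it and the grasp point (between the pads) lies 2 mm behind it; z points along the fingers, x is the direction in which the jaws open and shut, and the axes are right-handed (so a half turn about z gives the same grasp; the last joint's range is limited). The gripper opens to 85 mm and grips with 20 to 120 N. Pads are 22 mm wide; open, the fingers measure 114 mm over their backs; the gripper's body (76 mm by 85 mm) begins 54 mm behind the grasp point. The pads swing forward as they close: fully open they stand 13 mm farther back than shut.
Start: joints at [1.299, 0.241, 0.005, 1.335, 0, 1.571], TCP at [0.134, 0.482, 0.215] pointing down, gripper open.
Joint ranges: [-2.72, 2.72], [-1.05, 1.87], [-1.09, 1.28], [-1.99, 2.15], [-1.42, 1.44], [-3.14, 3.14]. Speed limits (rad/s): [2.79, 2.79, 3.14, 3.14, 3.14, 3.14].

### API

Orientations are given as a unit quaternion [x, y, z, w].
In Python, from workcell import telemetry, cams, workorder gives the robot as it stands. The module is installed in compiled form; this text tells all that it offers.
- The arm moves only by the tool apply_moves, never from a script. Its argument "moves" is a list that holds one entry, the list of rows, each a list of 4 numbers: the shift along the tool's x, y, z in mm, then the turn about the tool's z in degrees. A call has exactly 10 rows; each row shifts and turns the pose as measured when the row begins, along the tool's axes as they then stand; what a row does not reach is not made up. A row lasts 1/10 s, in which the tool goes at most 50 mm and 8.59 degrees, less where a joint would pass 70% of its speed; a pose out of reach is approached as far as the arm can. A call with a gripper value outside its range is refused whole. "hand" is the gripper's target within -1 to 1 (fully open at 1, half-way at 0, shut at -1), set as the call begins (left out, the last holds). The fingers move at their own pace and stop on an object; the grip force is fixed at half the most. Time passes only in rows, so rows that do not move let the fingers close, or fill a call up. It gives the time, the measured TCP pose, the force and the opening at its end, in the units of the state.
- telemetry.get_obs(): the state, without advancing time (a new reading comes with each control period).
- cams.camera(name): name is "scene" or "side" or "wrist"; returns a dict with "color" (400x640x3 uint8, red, green, blue), "fovy" (degrees; the focal length in pixels is half the picture's height over the tangent of half this angle, whatever the lens; pixels are square), "cx", "cy" (the principal point, pixels), "k1" (the pictures are not rectified: a ray, as slopes to the right and down, at radius r is drawn at 1 + k1 r^2 times it, then the intrinsics apply), "camera_from_world" (4x4, takes a point from world to camera coordinates). Camera axes: x right, y down, z forward; pixel columns grow to the right and rows downward; lengths in m; the calibration is good to about 2 mm. A picture is of the moment at which its call begins. There is no depth.
- workorder.job_done(): hands the job in, once; it reports no verdict.
The state is a dict: "clock": time; "joint_pos": joint angles; "joint_vel": joint speeds; "tau": joint torques, N m; "eef_pos": TCP position; "tool_rot": TCP orientation; "ft_force": force on the tool from outside, world axes, zero at the start; "ft_torque": the same for the moment, N m; "grip_width": finger opening in m.
Only numpy, scipy, OpenCV 4.12 (cv2) and the standard library are available. Lean on these libraries where they do the work, as an engineer would, in place of code of your own. Each camera call takes 0.05 s, during which the arm holds its last target. There are 200 camera calls.

## Working session

There is one attempt and no reset: what is moved stays moved. The work goes in short steps, Python scripts to look and compute and a tool call to move; the robot and the scene stay as the last step left them, time stands still between calls to the robot, and variables do not carry over. Pictures are saved under pics/ and viewed, about 8 in all and at most 12, crops included, and the job is handed in when it is done.

Besides the shell and the picture viewer there is one more tool, called as name(argument=value, ...), one argument or row to a line, values as JSON. apply_moves: Moves the arm, as the interface text tells. Its arguments: {"type":"object","properties":{"moves":{"type":"array"},"hand":{"type":"number"}},"required":["moves"]}

```bash
mkdir -p pics
cat > h.py <<'E'
import numpy as np, cv2
from workcell import telemetry, cams, workorder
def save(n,f,box=None,s=1):
    c=cams.camera(n); im=c["color"][:,:,::-1].copy()
    np.savez("pics/"+f+".npz",**{k:np.array(v) for k,v in c.items()})
    if box: im=im[box[1]:box[3],box[0]:box[2]]
    cv2.imwrite("pics/"+f+".png",cv2.resize(im,None,fx=s,fy=s,interpolation=cv2.INTER_CUBIC)); return c
def load(f): return dict(np.load("pics/"+f+".npz"))
def ray(c,u,v):
    f=200/np.tan(np.radians(float(c["fovy"]))/2)
    d=np.array([(u-c["cx"])/f,(v-c["cy"])/f],float); p=d.copy()
    for _ in range(30): p=d/(1+c["k1"]*(p@p))
    T=c["camera_from_world"]; R=T[:3,:3]
    return -R.T@T[:3,3], R.T@np.array([p[0],p[1],1.])
def onz(c,u,v,z):
    o,d=ray(c,u,v); return o+d*(z-o[2])/d[2]
def proj(c,P):
    f=200/np.tan(np.radians(float(c["fovy"]))/2)
    T=c["camera_from_world"]; q=T[:3,:3]@np.array(P)+T[:3,3]; p=q[:2]/q[2]; p=p*(1+c["k1"]*(p@p))
    return np.array([p[0]*f+c["cx"],p[1]*f+c["cy"]])
def cross(c1,p1,c2,p2):
    o1,d1=ray(c1,*p1);o2,d2=ray(c2,*p2)
    t=np.linalg.lstsq(np.c_[d1,-d2],o2-o1,rcond=None)[0]
    a=o1+t[0]*d1;b=o2+t[1]*d2; return (a+b)/2,np.linalg.norm(a-b)
E
python3 - <<'E'
from h import *
for n in("scene","side","wrist"):
    c=save(n,n+"0"); print(n,c["fovy"],c["k1"],-c["camera_from_world"][:3,:3].T@c["camera_from_world"][:3,3])
a=[cv2.imread(f"pics/{n}0.png") for n in("scene","side")]
cv2.imwrite("pics/both.png",cv2.resize(np.vstack(a),(480,600)))
print(telemetry.get_obs())
E
```

```text
scene 47.90936272040484 0.029647518451325974 [0.99637657 0.47688694 0.76494371]
side 47.9367867607297 -0.11494960009669766 [ 0.21420656 -0.48244319  0.74877503]
wrist 66.08865485755486 0.01847376219044227 [0.05456206 0.50375568 0.37224702]
{'clock': 0.15, 'joint_pos': array([ 1.29900017e+00,  2.41239447e-01,  4.04899567e-03,  1.33520279e+00,
       -3.84654557e-05,  1.57077391e+00]), 'joint_vel': array([ 0.00025292, -0.0018107 ,  0.00332967,  0.00131501, -0.00041556,
       -0.00130158]), 'tau': array([-5.79940170e-04, -3.72636008e+01,  2.52638966e+01,  1.23735410e-02,
       -5.75639615e-05,  9.06321759e-06]), 'eef_pos': array([0.13410903, 0.48116154, 0.21452357]), 'tool_rot': array([ 7.96379199e-01,  6.04797101e-01, -6.24252358e-04,  4.98205910e-04]), 'ft_force': array([-0.01795917,  0.16565389,  0.17104256]), 'ft_torque': array([ 0.01457964,  0.00838177, -0.01730372]), 'grip_width': 0.08512990488415989}
```

View pics/scene0.png

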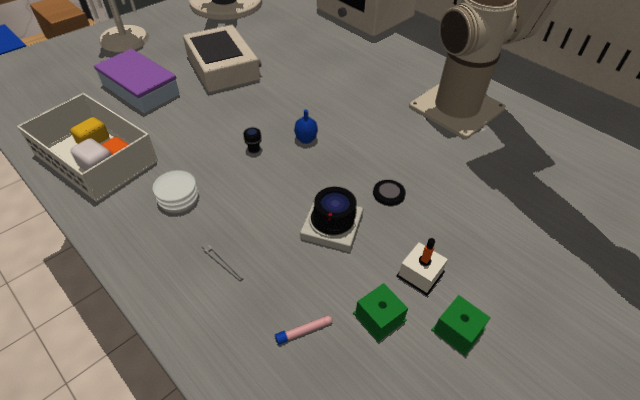

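View pics/side0.png

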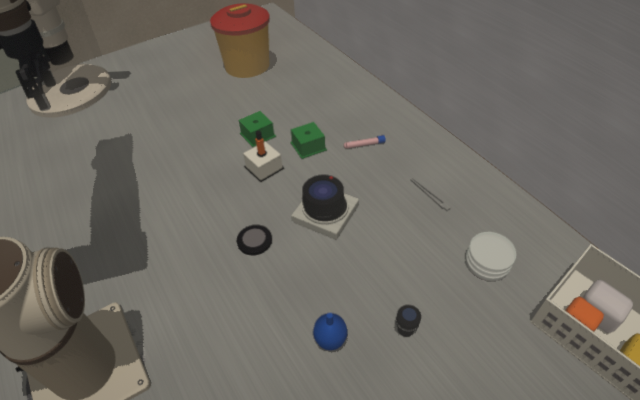

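Scene view: the pen is in its white stand at (427,252). Things that could be mistaken for it are the green stands at (381,310) and (461,323) and the orange item in the basket at (115,148). The objective is at (335,212) with its red dot at about (330,215). In the side view, the pen is at (261,145) and the objective at (323,198). I choose the orange pen in the white stand and check it in one close crop.

Run:
```python
from h import *
a=cv2.imread("pics/scene0.png");b=cv2.imread("pics/side0.png")
r=lambda i,x,y,w,h:cv2.resize(i[y:y+h,x:x+w],(400,300),interpolation=cv2.INTER_CUBIC)
cv2.imwrite("pics/crop1.png",np.vstack([np.hstack([r(a,380,220,100,75),r(b,215,120,100,75)]),np.hstack([r(a,285,180,100,75),r(b,275,168,100,75)])]))
```

```text
(no output)
```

View pics/crop1.png

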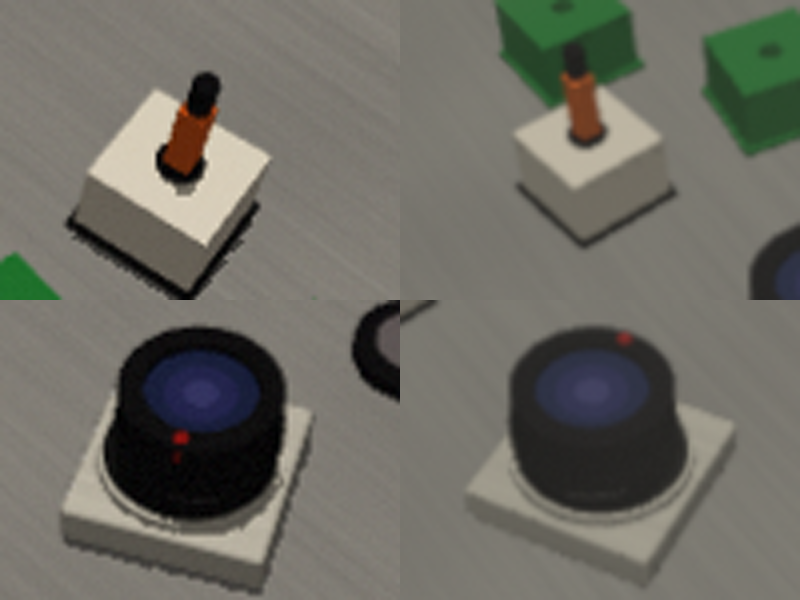

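Run:
```python
from h import *
a=load("scene0");b=load("side0")
A=lambda x,y:(380+x/4-.4,220+y/4-.4); B=lambda x,y:(215+x/4-.4,120+y/4-.4)
C=lambda x,y:(285+x/4-.4,180+y/4-.4); D=lambda x,y:(275+x/4-.4,168+y/4-.4)
for n,c,f,pts in(("A",a,A,[(155,90),(272,157),(207,245),(88,173)]),("B",b,B,[(116,134),(190,88),(262,138),(176,188)])):
    P=np.array([onz(c,*f(*p),.046) for p in pts]);print(n,P[:,:2].round(4).tolist(),P.mean(0)[:2]);
    e=P[1]-P[0];print(np.degrees(np.arctan2(e[1],e[0])), np.linalg.norm(np.diff(P,axis=0),axis=1))
print("pentop",cross(a,A(207,80),b,B(175,45)))
print("pen mid-grip",cross(a,A(191,138),b,B(181,105)))
P=[onz(a,*C(*p),.024)[:2] for p in[(62,213),(265,268),(312,112)]];print("blockS",np.round(P,4),(P[0]+P[2])/2, (P[0]-P[1])@(P[2]-P[1]))
Q=[onz(b,*D(*p),.024)[:2] for p in[(67,190),(245,266),(335,130)]];print("blockB",np.round(Q,4),(Q[0]+Q[2])/2)
print("dot",cross(a,C(181,138),b,D(225,38)))
print("rim top centre S",onz(a,*C(202,78),.08),"B",onz(b,*D(192,78),.08))
```

```text
A [[0.4793, 0.2356], [0.4697, 0.2988], [0.5323, 0.3074], [0.5418, 0.2444]] [0.50577993 0.27157899]
98.60093084686142 [0.0639407  0.06316821 0.06370646]
B [[0.4707, 0.2946], [0.5261, 0.3067], [0.5401, 0.2423], [0.4788, 0.2331]] [0.50393392 0.26918873]
12.275305452253914 [0.05671093 0.06587214 0.06196252]
pentop (array([0.50630745, 0.27027721, 0.11285716]), np.float64(0.001251452079126629))
pen mid-grip (array([0.50497218, 0.27183644, 0.06783353]), np.float64(0.00035837642712060786))
blockS [[0.6244 0.0463]
 [0.5727 0.1421]
 [0.4786 0.0874]] [0.55153256 0.06686713] 0.00037167402528132977
blockB [[ 0.476   0.0827]
 [ 0.5256 -0.0123]
 [ 0.6182  0.0377]] [0.54712266 0.06019073]
dot (array([0.57775705, 0.08375511, 0.07934369]), np.float64(0.00030674208420493636))
rim top centre S [0.54216882 0.0630314  0.08      ] B [0.54732102 0.06832588 0.08      ]
```

White stand with the pen at about (0.505, 0.270). Block axis at about (0.548, 0.065), block x at about 30° yaw. Going above the pen.

apply_moves(
  moves=[
    [[-11.5, 46, 0, 0], [-11.5, 46, 0, 0], [-11.5, 46, 0, 0], [-11.5, 46, 0, 0], [-11.5, 46, 0, 0], [-11.5, 46, 0, 0], [-11.5, 46, 0, 0], [-11.5, 46, 0, 0], [-11.5, 46, 0, 0], [0, 0, 0, -8]],
  ],
  hand=1,
)

```text
clock: 1.15
eef_pos: [0.5176, 0.2647, 0.2096]
tool_rot: [0.748, 0.664, -0.003, 0.0]
ft_force: [-0.3, 0.8, -0.6]
grip_width: 0.0851
```

Run:
```python
from h import *
c=save("wrist","w1"); print(proj(c,[.505,.2705,.112]),proj(c,[.505,.2705,.05]),proj(c,[.548,.065,.074]), telemetry.get_obs()["eef_pos"])
```

```text
[327.13557043 184.25029729] [326.45163737 168.87001527] [135.4049657  236.71204404] [0.51556713 0.26579706 0.20960381]
```

View pics/w1.png

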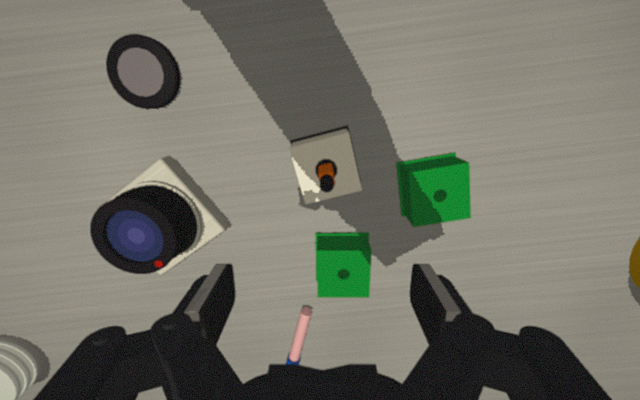

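Run:
```python
from h import *
c=load("w1"); im=c["color"][:,:,::-1]
z=im[150:202,295:355].copy(); z=np.clip(z.astype(float)*1.8,0,255).astype(np.uint8)
a=cv2.resize(z,None,fx=7,fy=7,interpolation=cv2.INTER_CUBIC)
b=cv2.resize(im[145:285,80:240],None,fx=2.6,fy=2.6,interpolation=cv2.INTER_CUBIC)
cv2.imwrite("pics/crop2.png",np.hstack([a,b[:364,:375]]) if b.shape[0]>=364 else a)
for p in[(291,141),(348,127),(361,190),(302,204)]: print(onz(c,*p,.046).round(4))
for p in[(165,157),(230,226),(160,275)]: print('blk',onz(c,*p,.024).round(4))
print('dot',onz(c,158,264,.08),'lens',onz(c,136,236,.074))
```

```text
[0.4725 0.2374 0.046 ]
[0.4654 0.2972 0.046 ]
[0.5335 0.3051 0.046 ]
[0.5419 0.2391 0.046 ]
blk [0.4761 0.0921 0.024 ]
blk [0.5667 0.1463 0.024 ]
blk [0.6226 0.0436 0.024 ]
dot [0.57907226 0.08302835 0.08      ] lens [0.54728574 0.06585793 0.074     ]
```

View pics/crop2.png

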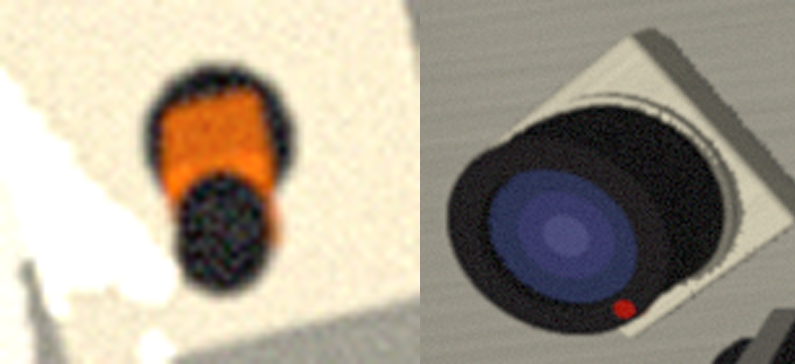

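apply_moves(
  moves=[
    [[3.5, -11, 0, 0], [0, 0, 0, -7], [0, 0, 0, -7], [0, 0, 20, 0], [0, 0, 25, 0], [0, 0, 25, 0], [0, 0, 25, 0], [0, 0, 15, 0], [0, 0, 10, 0], [0, 0, 0, 0]],
  ],
)

```text
clock: 2.2
eef_pos: [0.4875, 0.2795, 0.0869]
tool_rot: [0.657, 0.754, -0.005, -0.003]
ft_force: [0.3, 0.4, -0.7]
grip_width: 0.0854
```

apply_moves(
  moves=[
    [[-5, 7, 0, 0], [-5, 7, 0, 0], [-1, 2, 0, 0], [0, 0, 0, 0], [0, 0, 4, 0], [0, 0, 4, 0], [0, 0, 3, 0], [0, 0, 0, 0], [0, 0, 0, 0], [0, 0, 0, 0]],
  ],
)

```text
clock: 3.2
eef_pos: [0.5078, 0.2717, 0.0787]
tool_rot: [0.658, 0.753, -0.002, -0.002]
ft_force: [-0.2, -0.7, 0.1]
grip_width: 0.0849
```

apply_moves(
  moves=[
    [[-0.8, -3, 3, 0], [0, 0, 3, 0], [0, 0, 0, 0], [0, 0, 0, 0], [0, 0, 0, 0], [0, 0, 0, 0], [0, 0, 0, 0], [0, 0, 0, 0], [0, 0, 0, 0], [0, 0, 0, 0]],
  ],
  hand=-1,
)

```text
clock: 4.2
eef_pos: [0.5046, 0.2705, 0.0724]
tool_rot: [0.657, 0.753, -0.001, -0.002]
ft_force: [-0.3, 0.2, -0.2]
grip_width: 0.0114
```

Run:
```python
from h import *
o=telemetry.get_obs()
print(o["eef_pos"],o["tool_rot"],o["ft_force"],o["ft_torque"],o["grip_width"])
a=save("scene","s2");b=save("wrist","w2")
A=cv2.resize(a["color"][200:290,370:490,::-1],(480,360),interpolation=cv2.INTER_CUBIC)
B=cv2.resize(b["color"][150:400,215:425,::-1],(302,360))
cv2.imwrite("pics/g1.png",np.hstack([A,B]))
```

```text
[0.50460474 0.2704709  0.07236411] [ 0.65745011  0.75349365 -0.00147643 -0.00211958] [-0.27293272  0.1942174  -0.22879052] [-0.02612737  0.01378682 -0.05101687] 0.011371941513780412
```

View pics/g1.png

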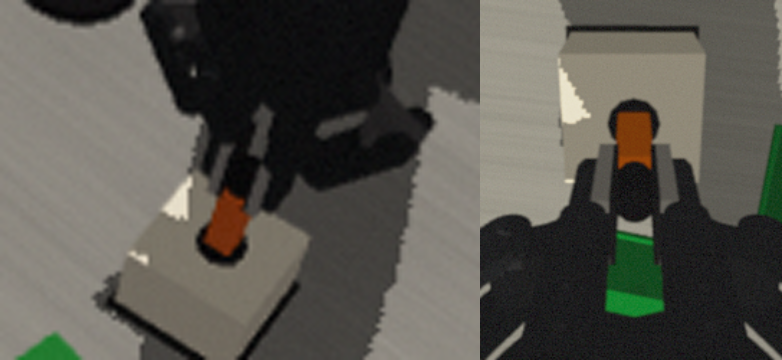

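Run:
```python
from h import *
o=telemetry.get_obs(); print(o["grip_width"],o["clock"],o["eef_pos"])
a=load("s2");b=load("w2")
for z in(.046,.05,.055,.071,.092,.112):
    print(z,((proj(a,[.505,.2705,z])-[370,200])*4).round(),((proj(b,[.505,.2705,z])-[215,150])*1.438).round(),((proj(b,[.496,.2705,z])-[215,150])*1.438).round())
```

```text
0.011020911855621629 4.3 [0.50460587 0.2704554  0.07230507]
0.046 [218. 241.] [153. 119.] [156. 101.]
0.05 [219. 236.] [153. 123.] [156. 104.]
0.055 [221. 230.] [153. 127.] [156. 109.]
0.071 [228. 211.] [154. 144.] [157. 124.]
0.092 [237. 185.] [154. 172.] [157. 149.]
0.112 [246. 159.] [154. 205.] [158. 180.]
```

Run:
```python
from h import *
a=load("s2");b=load("w2")
for dy in(.009,-.009):
  for dx in (.011,-.011):
    print(dy,dx,[(z,((proj(a,[.505+dx,.2705+dy,z])-[370,200])*4).round().tolist(),((proj(b,[.505+dx,.2705+dy,z])-[215,150])*1.438).round().tolist()) for z in(.055,.075,.095)])
im=np.hstack([cv2.resize(a["color"][215:265,400:450,::-1],(500,500),interpolation=cv2.INTER_CUBIC)])
cv2.imwrite("pics/g2.png",np.clip(im.astype(float)*1.8,0,255))
```

```text
0.009 0.011 [(0.055, [222.0, 255.0], [170.0, 152.0]), (0.075, [231.0, 231.0], [172.0, 176.0]), (0.095, [239.0, 206.0], [174.0, 206.0])]
0.009 -0.011 [(0.055, [251.0, 229.0], [178.0, 107.0]), (0.075, [260.0, 204.0], [180.0, 127.0]), (0.095, [269.0, 179.0], [184.0, 152.0])]
-0.009 0.011 [(0.055, [192.0, 232.0], [130.0, 147.0]), (0.075, [200.0, 208.0], [127.0, 171.0]), (0.095, [208.0, 182.0], [124.0, 200.0])]
-0.009 -0.011 [(0.055, [221.0, 206.0], [136.0, 102.0]), (0.075, [229.0, 181.0], [134.0, 121.0]), (0.095, [237.0, 156.0], [132.0, 145.0])][ WARN:0@0.594] global loadsave.cpp:1063 imwrite_ Unsupported depth image for selected encoder is fallbacked to CV_8U.
```

View pics/g2.png

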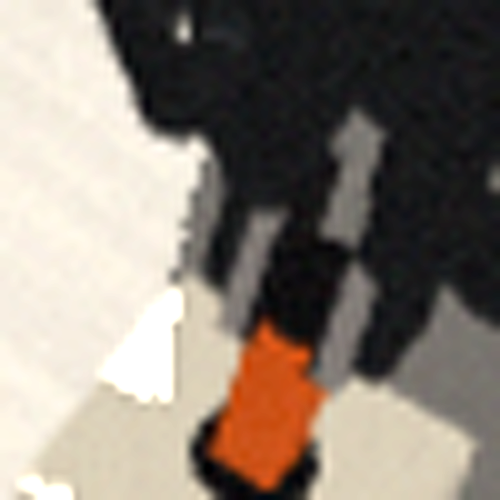

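Run:
```python
from h import *
from scipy.spatial.transform import Rotation as R
a=load("w1");b=load("w2")
def dep(c,p):
    T=c["camera_from_world"];return T[:3,:3]@np.array(p)+T[:3,3]
# eef pose at w1 / w2; tool frame of camera
for c,e,y in((a,[.5156,.2658,.2096],83.2),(b,[.5046,.2705,.0723],97.8)):
    print("cam",-c["camera_from_world"][:3,:3].T@c["camera_from_world"][:3,3],"axis",c["camera_from_world"][2,:3])
    ux=np.array([np.cos(np.radians(y)),np.sin(np.radians(y)),0]);uy=np.array([ux[1],-ux[0],0])
    for k in(.04,.02,0,-.017):
        print(k,[proj(c,np.array(e)+[0,0,k]+s*w*ux+q*.011*uy).round().tolist() for w in(.0425,.007) for s in(1,-1) for q in (-1,1)])
```

```text
cam [0.43620957 0.27536734 0.36773742] axis [ 0.31622498 -0.04148444 -0.94777677]
0.04 [[421.0, 267.0], [416.0, 310.0], [225.0, 267.0], [230.0, 309.0], [339.0, 267.0], [338.0, 309.0], [307.0, 267.0], [308.0, 309.0]]
0.02 [[409.0, 246.0], [405.0, 285.0], [238.0, 246.0], [241.0, 284.0], [337.0, 246.0], [336.0, 284.0], [309.0, 246.0], [310.0, 284.0]]
0 [[399.0, 230.0], [396.0, 265.0], [247.0, 230.0], [250.0, 265.0], [336.0, 230.0], [335.0, 265.0], [311.0, 230.0], [311.0, 265.0]]
-0.017 [[393.0, 219.0], [390.0, 251.0], [254.0, 219.0], [256.0, 251.0], [335.0, 219.0], [334.0, 251.0], [312.0, 219.0], [312.0, 251.0]]
cam [0.42354865 0.25923946 0.23060066] axis [ 0.31435394  0.04487776 -0.94824448]
0.04 [[419.0, 271.0], [414.0, 313.0], [225.0, 271.0], [229.0, 313.0], [338.0, 271.0], [337.0, 313.0], [306.0, 271.0], [307.0, 313.0]]
0.02 [[407.0, 250.0], [403.0, 288.0], [237.0, 250.0], [240.0, 288.0], [336.0, 250.0], [335.0, 288.0], [308.0, 250.0], [308.0, 288.0]]
0 [[398.0, 233.0], [395.0, 268.0], [246.0, 233.0], [249.0, 268.0], [334.0, 233.0], [334.0, 268.0], [309.0, 233.0], [310.0, 268.0]]
-0.017 [[391.0, 222.0], [389.0, 254.0], [252.0, 222.0], [255.0, 254.0], [333.0, 222.0], [333.0, 254.0], [310.0, 222.0], [311.0, 254.0]]
```

Two views agree that the fingertips actually sit at z≈0.09, about 20 mm above the reported TCP. They hold only the top few mm of the orange grip. I'll open, go lower and regrip, watching the force.

apply_moves(
  moves=[
    [[0, 0, 0, 0], [0, 0, 0, 0], [0, 0, 0, 0], [0, 0, 0, 0], [0, 0, 5, 0], [0, 0, 5, 0], [0, 0, 5, 0], [0, 0, 3, 0], [0, 0, 0, 0], [0, 0, 0, 0]],
  ],
  hand=0,
)

```text
clock: 5.3
eef_pos: [0.5042, 0.2704, 0.0521]
tool_rot: [0.657, 0.754, -0.002, -0.002]
ft_force: [0.2, 0.1, 0.0]
grip_width: 0.0427
```

Run:
```python
from h import *
o=telemetry.get_obs()
print(o["eef_pos"],o["tool_rot"],o["ft_force"],o["ft_torque"],o["grip_width"])
a=save("scene","s3");b=save("wrist","w3")
A=cv2.resize(a["color"][205:280,390:480,::-1],(480,400),interpolation=cv2.INTER_CUBIC)
B=cv2.resize(b["color"][150:400,220:420,::-1],(320,400))
cv2.imwrite("pics/g3.png",np.clip(np.hstack([A,B])*1.6,0,255).astype(np.uint8))
for z in(.046,.05,.071,.092,.112): print(z,((proj(b,[.505,.2705,z])-[220,150])*1.6).round())
```

```text
[0.50416659 0.27039194 0.0521447 ] [ 0.65743901  0.75350172 -0.00188077 -0.00235901] [0.16100192 0.12844028 0.04061352] [-0.0399473 -0.0488751  0.0392961] 0.042693941918804726
0.046 [163. 156.]
0.05 [163. 161.]
0.071 [163. 191.]
0.092 [163. 230.]
0.112 [163. 279.]
```

View pics/g3.png

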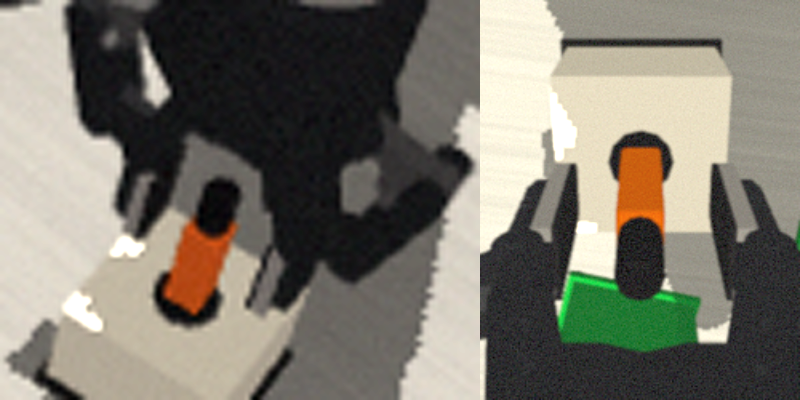

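apply_moves(
  moves=[
    [[0, 0, 6, 0], [0, 0, 5, 0], [0, 0, 2, 0], [0, 0, 0, 0], [0, 0, 0, 0], [0, 0, 0, 0], [0, 0, 0, 0], [0, 0, 0, 0], [0, 0, 0, 0], [0, 0, 0, 0]],
  ],
  hand=-1,
)

```text
clock: 6.4
eef_pos: [0.5055, 0.2711, 0.0418]
tool_rot: [0.657, 0.753, 0.0, -0.001]
ft_force: [-0.9, -0.0, 2.4]
grip_width: 0.0134
```

apply_moves(
  moves=[
    [[0, 0, -6, 0], [0, 0, -10, 0], [0, 0, -12, 0], [0, 0, -12, 0], [0, 0, -12, 0], [0, 0, -12, 0], [0, 0, -10, 0], [0, 0, -6, 0], [0, 0, -3, 0], [0, 0, 0, 0]],
  ],
)

```text
clock: 7.4
eef_pos: [0.5064, 0.2713, 0.1336]
tool_rot: [0.657, 0.754, 0.002, -0.001]
ft_force: [-0.2, 0.3, -1.1]
grip_width: 0.0129
```

Run:
```python
from h import *
o=telemetry.get_obs()
print(o["eef_pos"],o["tool_rot"],o["ft_force"],o["ft_torque"],o["grip_width"])
e=o["eef_pos"]
a=save("scene","s4");b=save("side","d4")
pa=proj(a,[e[0],e[1],e[2]-.026]).astype(int);pb=proj(b,[e[0],e[1],e[2]-.026]).astype(int);print(pa,pb)
f=lambda c,p:cv2.resize(c["color"][p[1]-50:p[1]+25,p[0]-37:p[0]+38,::-1],(400,400),interpolation=cv2.INTER_CUBIC)
cv2.imwrite("pics/g4.png",np.clip(np.hstack([f(a,pa),f(b,pb)])*1.7,0,255).astype(np.uint8))
```

```text
[0.50643785 0.27128214 0.13362178] [ 0.65743999  0.75350435  0.00177076 -0.0008532 ] [-0.15084963  0.30967492 -1.05387743] [-0.00516593  0.06096429  0.03512152] 0.01292657188653742
[430 241] [258 132]
```

View pics/g4.png

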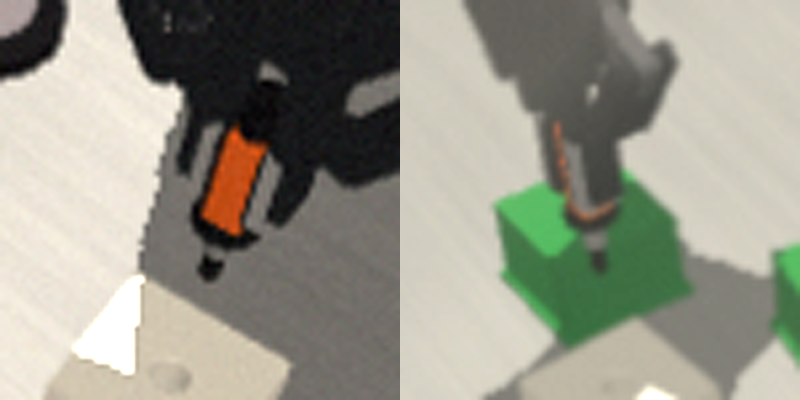

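Run:
```python
from h import *
a=load("s4");b=load("d4")
A=lambda x,y:(430-37+x/5.333-.4,241-50+y/5.333-.4);B=lambda x,y:(258-37+x/5.333-.4,132-50+y/5.333-.4)
print(cross(a,A(208,280),b,B(199,272)));print("collar",cross(a,A(222,226),b,B(193,217)))
```

```text
(array([0.50630631, 0.27335711, 0.10551723]), np.float64(0.0001584456862616273))
collar (array([0.50714841, 0.27216715, 0.13523574]), np.float64(0.000257598104874325))
```

apply_moves(
  moves=[
    [[-10, 1.6, 0, 0], [-20, 3.2, 0, 0], [-28, 4.5, 0, 0], [-30, 4.8, 0, 0], [-30, 4.8, 0, 0], [-28, 4.5, 0, 0], [-24, 3.9, 0, 0], [-16, 2.6, 0, 0], [-8, 1.3, 0, 0], [-3, 0.5, 0, 0]],
  ],
)

```text
clock: 8.5
eef_pos: [0.5624, 0.0668, 0.125]
tool_rot: [0.657, 0.754, -0.005, -0.004]
ft_force: [0.1, 0.0, -0.9]
grip_width: 0.0131
```

Run:
```python
from h import *
o=telemetry.get_obs()
print(o["eef_pos"],o["tool_rot"],o["joint_vel"].round(3),o["ft_force"])
a=save("scene","s5");b=save("side","d5");o=telemetry.get_obs();e=o["eef_pos"];print(e,o["ft_force"])
pa=proj(a,[e[0],e[1],e[2]-.027]).astype(int);pb=proj(b,[e[0],e[1],e[2]-.027]).astype(int);print(pa,pb)
f=lambda c,p:cv2.resize(c["color"][p[1]-37:p[1]+38,p[0]-37:p[0]+38,::-1],(400,400),interpolation=cv2.INTER_CUBIC)
cv2.imwrite("pics/g5.png",np.clip(np.hstack([f(a,pa),f(b,pb)])*1.7,0,255).astype(np.uint8))
```

```text
[0.56242118 0.06678432 0.12499126] [ 0.65736708  0.75354203 -0.00519727 -0.00399136] [-0.065  0.016  0.009  0.006  0.004 -0.057] [ 0.10603626  0.01159915 -0.92095912]
[0.56231883 0.06764587 0.12510396] [-0.70583434  0.02661956 -0.19239475]
[329 199] [328 178]
```

View pics/g5.png

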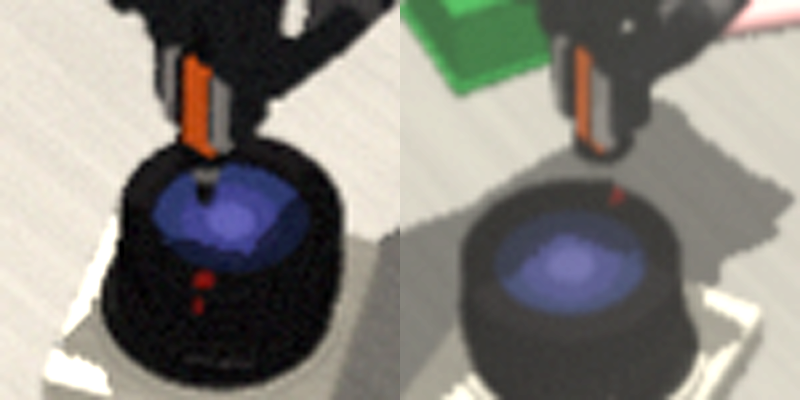

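Run:
```python
from h import *
a=load("s5");b=load("d5")
A=lambda x,y:(329-37+x/5.333-.4,199-37+y/5.333-.4);B=lambda x,y:(328-37+x/5.333-.4,178-37+y/5.333-.4)
print(onz(a,*A(231,218),.074),onz(b,*B(171,264),.074),cross(a,A(231,218),b,B(171,264)))
print("dot",cross(a,A(204,281),b,B(217,195)))
print("nib line", onz(a,*A(205,200),.0985))
```

```text
[0.54502187 0.06571661 0.074     ] [0.54575288 0.06595134 0.074     ] (array([0.54543165, 0.06581435, 0.07435554]), np.float64(0.00041555395055716665))
dot (array([0.57827583, 0.08367016, 0.07901694]), np.float64(0.001203384514893744))
nib line [0.56182508 0.06737664 0.0985    ]
```

apply_moves(
  moves=[
    [[3, 1.5, 0, 0], [3, 1.5, 0, 0], [2, 1.2, 0, 0], [0.5, 0.2, 0, 0], [0, 0, 4, 0], [0, 0, 4, 0], [0, 0, 3, 0], [0, 0, 2, 0], [0, 0, 1, 0], [0, 0, 0, 0]],
  ],
)

```text
clock: 9.6
eef_pos: [0.5643, 0.0814, 0.1093]
tool_rot: [0.655, 0.756, -0.005, -0.005]
ft_force: [0.1, 0.2, -0.5]
grip_width: 0.0131
```

apply_moves(
  moves=[
    [[-2, 0.3, 0, 0], [-1.5, 0.3, 0, 0], [-0.5, 0.1, 0, 0], [0, 0, 0, 0], [0, 0, 1, 0], [0, 0, 1, 0], [0, 0, 1, 0], [0, 0, 1, 0], [0, 0, 0.5, 0], [0, 0, 0, 0]],
  ],
)

```text
clock: 10.6
eef_pos: [0.566, 0.0769, 0.1048]
tool_rot: [0.655, 0.756, -0.005, -0.004]
ft_force: [-0.4, 0.0, -1.0]
grip_width: 0.013
```

Run:
```python
from h import *
o=telemetry.get_obs()
print(o["eef_pos"],o["joint_vel"].round(3),o["ft_force"],o["ft_torque"])
```

```text
[0.5659738  0.07687929 0.10484713] [0.002 0.001 0.001 0.001 0.003 0.   ] [-0.40886931  0.00516344 -1.02656919] [-0.04640641 -0.03331629 -0.01106365]
```

apply_moves(
  moves=[
    [[0, 0, 1, 0], [0, 0, 1, 0], [0, 0, 1, 0], [0, 0, 1, 0], [0, 0, 0.5, 0], [0, 0, 0.5, 0], [0, 0, 0, 0], [0, 0, 0, 0], [0, 0, 0, 0], [0, 0, 0, 0]],
  ],
)

```text
clock: 11.6
eef_pos: [0.566, 0.077, 0.0997]
tool_rot: [0.655, 0.756, -0.005, -0.004]
ft_force: [-0.4, 0.3, 0.4]
grip_width: 0.0132
```

```bash
cat > o.py <<'E'
from h import *
L=np.array([.5455,.0658])
F=[];[ (F.append(telemetry.get_obs()["ft_force"])) for _ in range(3)]
o=telemetry.get_obs();e=o["eef_pos"];f=np.mean(F,0);d=e[:2]-L;th=np.degrees(np.arctan2(d[1],d[0]))
u=d/np.linalg.norm(d)
q=o["tool_rot"];print("e",e.round(4),"f",f.round(2),"t",o["ft_torque"].round(3),"r",np.linalg.norm(d).round(4),"th",th.round(1),"frad",(f[:2]@u).round(2),"ftan_cw",(f[0]*u[1]-f[1]*u[0]).round(2),"yaw",np.degrees(2*np.arctan2(q[1],q[0])).round(1),"clk",o["clock"])
E
python3 o.py
```

```text
e [0.566  0.077  0.0997] f [-0.42  0.35  0.35] t [-0.05   0.02   0.003] r 0.0234 th 28.5 frad -0.21 ftan_cw -0.51 yaw 98.2 clk 11.6
```

apply_moves(
  moves=[
    [[0, 0, 0.6, 0], [0, 0, 0.4, 0], [0.17, 0.47, 0, 0], [0.17, 0.47, 0, 0], [0.17, 0.47, 0, 0], [0.17, 0.47, 0, 0], [0.17, 0.47, 0, 0], [0.17, 0.47, 0, 0], [0.17, 0.47, 0, 0], [0.17, 0.47, 0, 0]],
  ],
)

```text
clock: 12.6
eef_pos: [0.5689, 0.0784, 0.0985]
tool_rot: [0.655, 0.756, -0.006, -0.005]
ft_force: [-1.0, -1.8, 0.6]
grip_width: 0.0132
```

```bash
python3 o.py
```

```text
e [0.5689 0.0784 0.0985] f [-0.99 -1.79  0.63] t [-0.25   0.337  0.05 ] r 0.0266 th 28.2 frad -1.72 ftan_cw 1.11 yaw 98.2 clk 12.6
```

```bash
cat > g.py <<'E'
import sys,numpy as np
from h import telemetry
# outward and clockwise directions in tool axes at each angle
a=[float(v) for v in sys.argv[1:]]; th,ds,no,dz=a[:4]
q=telemetry.get_obs()["tool_rot"];yaw=2*np.arctan2(q[1],q[0])
for i in range(10):
    t=np.radians(th)-yaw; o=np.array([np.cos(t),-np.sin(-t) if 0 else np.cos(t+np.pi/2)]);c=np.array([np.cos(t-np.pi/2),np.cos(t)])
    print((ds*c+no*o).round(1).tolist(),end=" "); th-=np.degrees(ds/26.5)
E
python3 g.py 28.2 1.2 .6 0
```

```text
[-0.9, 1.0] [-1.0, 0.9] [-1.0, 0.9] [-1.0, 0.8] [-1.1, 0.8] [-1.1, 0.7] [-1.1, 0.7] [-1.2, 0.6] [-1.2, 0.6] [-1.2, 0.5]
```

apply_moves(
  moves=[
    [[0.2, 0.6, 0, 0], [0.2, 0.6, 0, 0], [-0.9, 1.0, 0, 0], [-1.0, 0.9, 0, 0], [-1.0, 0.9, 0, 0], [-1.0, 0.8, 0, 0], [-1.1, 0.8, 0, 0], [-1.1, 0.7, 0, 0], [-1.1, 0.7, 0, 0], [-1.1, 0.6, 0, 0]],
  ],
)

```text
clock: 13.6
eef_pos: [0.5722, 0.0726, 0.0964]
tool_rot: [0.654, 0.756, -0.009, -0.01]
ft_force: [-4.2, 0.8, 1.6]
grip_width: 0.0129
```

```bash
python3 o.py
```

```text
e [0.5722 0.0726 0.0964] f [-4.22  0.79  1.59] t [0.279 1.193 0.005] r 0.0275 th 14.4 frad -3.89 ftan_cw -1.82 yaw 98.2 clk 13.6
```

```bash
python3 g.py 14 1.3 .2 0
```

```text
[-1.3, 0.3] [-1.3, 0.3] [-1.3, 0.2] [-1.3, 0.1] [-1.3, 0.1] [-1.3, 0.0] [-1.3, -0.1] [-1.3, -0.1] [-1.3, -0.2] [-1.3, -0.2]
```

apply_moves(
  moves=[
    [[-1.3, 0.3, -0.4, 0], [-1.3, 0.3, -0.4, 0], [-1.3, 0.2, -0.4, 0], [-1.3, 0.1, -0.3, 0], [-1.3, 0.1, -0.3, 0], [-1.3, 0.0, -0.3, 0], [-1.3, -0.1, -0.3, 0], [-1.3, -0.1, -0.3, 0], [-1.3, -0.2, -0.3, 0], [-1.3, -0.2, -0.3, 0]],
  ],
)

```text
clock: 14.6
eef_pos: [0.5733, 0.0622, 0.0991]
tool_rot: [0.654, 0.757, -0.007, -0.014]
ft_force: [-4.4, 3.0, -0.9]
grip_width: 0.0131
```

```bash
python3 o.py; python3 g.py -12 1.3 .3 0
```

```text
e [0.5733 0.0622 0.0991] f [-4.39  3.04 -0.87] t [ 0.793  1.117 -0.024] r 0.028 th -7.3 frad -4.74 ftan_cw -2.46 yaw 98.4 clk 14.6
[-1.3, -0.2] [-1.3, -0.2] [-1.3, -0.3] [-1.3, -0.4] [-1.3, -0.4] [-1.2, -0.5] [-1.2, -0.5] [-1.2, -0.6] [-1.2, -0.7] [-1.1, -0.7]
```

```bash
python3 g.py -7 1.2 -.1 0
```

```text
[-1.1, -0.4] [-1.1, -0.5] [-1.1, -0.5] [-1.1, -0.6] [-1.0, -0.6] [-1.0, -0.7] [-1.0, -0.7] [-0.9, -0.7] [-0.9, -0.8] [-0.9, -0.8]
```

apply_moves(
  moves=[
    [[-1.1, -0.4, 0, 0], [-1.1, -0.5, 0, 0], [-1.1, -0.5, 0, 0], [-1.1, -0.6, 0, 0], [-1.0, -0.6, 0, 0], [-1.0, -0.7, 0, 0], [-1.0, -0.7, 0, 0], [-0.9, -0.7, -0.1, 0], [-0.9, -0.8, -0.1, 0], [-0.9, -0.8, -0.1, 0]],
  ],
)

```text
clock: 15.6
eef_pos: [0.5703, 0.0524, 0.0999]
tool_rot: [0.653, 0.757, -0.004, -0.014]
ft_force: [-3.2, 4.2, -0.9]
grip_width: 0.0131
```

```bash
python3 o.py; python3 g.py -27 1.2 .1 0
```

```text
e [0.5703 0.0524 0.0999] f [-3.2   4.22 -0.86] t [ 0.914  0.638 -0.009] r 0.0281 th -28.4 frad -4.82 ftan_cw -2.19 yaw 98.4 clk 15.6
[-1.0, -0.6] [-1.0, -0.7] [-1.0, -0.7] [-0.9, -0.7] [-0.9, -0.8] [-0.9, -0.8] [-0.8, -0.9] [-0.8, -0.9] [-0.8, -0.9] [-0.7, -1.0]
```

apply_moves(
  moves=[
    [[0, 0, 0.5, 0], [0, 0, 0.5, 0], [0, 0, 0.5, 0], [0, 0, 0.5, 0], [0, 0, 0.3, 0], [0, 0, 0, 0], [0, 0, 0, 0], [0, 0, 0, 0], [0, 0, 0, 0], [0, 0, 0, 0]],
  ],
)

```text
clock: 16.6
eef_pos: [0.5702, 0.0522, 0.0979]
tool_rot: [0.653, 0.757, -0.004, -0.014]
ft_force: [-3.3, 2.9, 1.5]
grip_width: 0.0132
```

```bash
python3 o.py
```

```text
e [0.5702 0.0522 0.0979] f [-3.27  2.93  1.51] t [ 0.804  0.826 -0.035] r 0.0282 th -28.9 frad -4.28 ftan_cw -0.98 yaw 98.4 clk 16.6
```

```bash
python3 g.py -29 -1.2 -.2 0;echo; python3 g.py -19 1.2 -.2 0
```

```text
[1.1, 0.6] [1.1, 0.5] [1.1, 0.5] [1.1, 0.4] [1.2, 0.4] [1.2, 0.3] [1.2, 0.3] [1.2, 0.2] [1.2, 0.2] [1.2, 0.1] 
[-1.0, -0.7] [-0.9, -0.8] [-0.9, -0.8] [-0.9, -0.9] [-0.8, -0.9] [-0.8, -0.9] [-0.7, -1.0] [-0.7, -1.0] [-0.7, -1.0] [-0.6, -1.1]
```

apply_moves(
  moves=[
    [[1.1, 0.6, 0, 0], [1.1, 0.5, 0, 0], [1.1, 0.5, 0, 0], [1.1, 0.4, 0, 0], [0, 0, 0, 0], [0, 0, 0, 0], [-1.0, -0.7, 0, 0], [-0.9, -0.8, 0, 0], [-0.9, -0.8, 0, 0], [-0.9, -0.9, 0, 0]],
  ],
)

```text
clock: 17.6
eef_pos: [0.5701, 0.0526, 0.0983]
tool_rot: [0.653, 0.757, -0.004, -0.012]
ft_force: [-2.7, 2.7, 1.2]
grip_width: 0.0131
```

```bash
python3 o.py
```

```text
e [0.5701 0.0526 0.0983] f [-2.71  2.66  1.23] t [0.887 0.499 0.043] r 0.0279 th -28.2 frad -3.64 ftan_cw -1.06 yaw 98.4 clk 17.6
```

```bash
python3 g.py -28 1.5 -.1 0
```

```text
[-1.1, -1.0] [-1.1, -1.0] [-1.0, -1.1] [-1.0, -1.2] [-0.9, -1.2] [-0.8, -1.3] [-0.8, -1.3] [-0.7, -1.3] [-0.6, -1.4] [-0.5, -1.4]
```

apply_moves(
  moves=[
    [[-1.1, -1.0, 0, 0], [-1.1, -1.0, 0, 0], [-1.0, -1.1, 0, 0], [-1.0, -1.1, 0.1, 0], [-0.9, -1.2, 0, 0], [-0.9, -1.2, 0, 0], [-0.8, -1.3, 0.1, 0], [-0.7, -1.3, 0, 0], [-0.7, -1.3, 0, 0], [-0.6, -1.4, 0, 0]],
  ],
)

```text
clock: 18.6
eef_pos: [0.5616, 0.0426, 0.0992]
tool_rot: [0.653, 0.757, -0.0, -0.011]
ft_force: [-0.2, 4.8, 0.6]
grip_width: 0.0134
```

```bash
python3 o.py
```

```text
e [0.5616 0.0426 0.0992] f [-0.24  4.83  0.61] t [ 1.041  0.099 -0.017] r 0.0282 th -55.2 frad -4.1 ftan_cw -2.56 yaw 98.5 clk 18.6
```

```bash
python3 g.py -55.5 1.5 -.2 0
```

```text
[-0.5, -1.4] [-0.4, -1.5] [-0.3, -1.5] [-0.2, -1.5] [-0.1, -1.5] [-0.1, -1.5] [0.0, -1.5] [0.1, -1.5] [0.2, -1.5] [0.3, -1.5]
```

apply_moves(
  moves=[
    [[-0.5, -1.4, 0.2, 0], [-0.4, -1.5, 0.2, 0], [-0.3, -1.5, 0.2, 0], [-0.3, -1.5, 0.2, 0], [-0.2, -1.5, 0.2, 0], [-0.1, -1.5, 0.2, 0], [-0.1, -1.5, 0.2, 0], [0.0, -1.5, 0.2, 0], [0.1, -1.5, 0.1, 0], [0.1, -1.5, 0.1, 0]],
  ],
)

```text
clock: 19.6
eef_pos: [0.5493, 0.0379, 0.0988]
tool_rot: [0.653, 0.757, 0.002, -0.008]
ft_force: [1.5, 3.7, -0.1]
grip_width: 0.0132
```

```bash
python3 o.py;python3 g.py -82 1.5 -.1 0
```

```text
e [0.5493 0.0379 0.0988] f [ 1.5   3.7  -0.15] t [ 0.831 -0.286 -0.028] r 0.0282 th -82.3 frad -3.47 ftan_cw -1.98 yaw 98.4 clk 19.6
[0.1, -1.5] [0.2, -1.5] [0.3, -1.5] [0.4, -1.5] [0.4, -1.4] [0.5, -1.4] [0.6, -1.4] [0.7, -1.3] [0.8, -1.3] [0.8, -1.3]
```

apply_moves(
  moves=[
    [[0.1, -1.5, 0.3, 0], [0.2, -1.5, 0.3, 0], [0.3, -1.5, 0.3, 0], [0.3, -1.5, 0.3, 0], [0.4, -1.4, 0.3, 0], [0.5, -1.4, 0.2, 0], [0.5, -1.4, 0.2, 0], [0.6, -1.4, 0.2, 0], [0.7, -1.3, 0.2, 0], [0.8, -1.3, 0.2, 0]],
  ],
)

```text
clock: 20.6
eef_pos: [0.5364, 0.0392, 0.0976]
tool_rot: [0.654, 0.757, 0.003, -0.005]
ft_force: [2.8, 3.1, -0.7]
grip_width: 0.0131
```

```bash
python3 o.py;python3 g.py -110 1.5 0 0
```

```text
e [0.5364 0.0392 0.0976] f [ 2.84  3.14 -0.71] t [ 0.54  -0.684  0.016] r 0.0281 th -109.0 frad -3.89 ftan_cw -1.67 yaw 98.4 clk 20.6
[0.7, -1.3] [0.8, -1.3] [0.9, -1.2] [0.9, -1.2] [1.0, -1.1] [1.1, -1.1] [1.1, -1.0] [1.2, -0.9] [1.2, -0.9] [1.3, -0.8]
```

apply_moves(
  moves=[
    [[0, 0, 0, 0], [0, 0, 0, 0], [0, 0, 0.4, 0], [0, 0, 0.4, 0], [0, 0, 0.4, 0], [0, 0, 0.3, 0], [0, 0, 0, 0], [0, 0, 0, 0], [0, 0, 0, 0], [0, 0, 0, 0]],
  ],
)

```text
clock: 21.6
eef_pos: [0.536, 0.0394, 0.0961]
tool_rot: [0.654, 0.757, 0.003, -0.005]
ft_force: [2.0, 3.6, 2.0]
grip_width: 0.0132
```

```bash
python3 o.py
```

```text
e [0.536  0.0394 0.0961] f [1.96 3.58 2.02] t [ 0.667 -0.539 -0.012] r 0.0281 th -109.7 frad -4.03 ftan_cw -0.64 yaw 98.4 clk 21.6
```

apply_moves(
  moves=[
    [[0.7, -1.3, 0, 0], [0.8, -1.3, 0, 0], [0.9, -1.2, 0, 0], [0.9, -1.2, 0, 0], [1.0, -1.2, 0, 0], [1.0, -1.1, 0, 0], [1.1, -1.0, 0, 0], [1.1, -1.0, 0, 0], [1.2, -0.9, 0, 0], [1.2, -0.9, 0, 0]],
  ],
)

```text
clock: 22.6
eef_pos: [0.5254, 0.0463, 0.0972]
tool_rot: [0.654, 0.756, 0.003, -0.001]
ft_force: [4.4, -0.5, 1.0]
grip_width: 0.0133
```

```bash
python3 o.py;python3 g.py -137 1.5 0 0
```

```text
e [0.5254 0.0463 0.0972] f [ 4.43 -0.54  0.99] t [ 0.156 -1.075 -0.012] r 0.028 th -135.9 frad -2.8 ftan_cw -3.47 yaw 98.3 clk 22.6
[1.2, -0.9] [1.3, -0.8] [1.3, -0.7] [1.4, -0.6] [1.4, -0.6] [1.4, -0.5] [1.4, -0.4] [1.5, -0.3] [1.5, -0.2] [1.5, -0.1]
```

apply_moves(
  moves=[
    [[1.2, -0.9, 0.1, 0], [1.2, -0.8, 0.1, 0], [1.3, -0.8, 0.1, 0], [1.3, -0.7, 0.1, 0], [1.4, -0.7, 0.1, 0], [1.4, -0.6, 0.1, 0], [1.4, -0.5, 0.1, 0], [1.4, -0.5, 0.1, 0], [1.5, -0.4, 0.1, 0], [1.5, -0.3, 0.1, 0]],
  ],
)

```text
clock: 23.6
eef_pos: [0.5189, 0.0575, 0.097]
tool_rot: [0.655, 0.756, 0.003, 0.002]
ft_force: [5.5, -1.7, 1.3]
grip_width: 0.0133
```

```bash
python3 o.py;python3 g.py -162 1.5 0 0
```

```text
e [0.5189 0.0575 0.097 ] f [ 5.46 -1.68  1.27] t [-0.241 -1.182 -0.02 ] r 0.0279 th -162.6 frad -4.7 ftan_cw -3.24 yaw 98.2 clk 23.6
[1.5, -0.3] [1.5, -0.2] [1.5, -0.1] [1.5, -0.0] [1.5, 0.1] [1.5, 0.2] [1.5, 0.3] [1.5, 0.3] [1.4, 0.4] [1.4, 0.5]
```

apply_moves(
  moves=[
    [[1.5, 0.0, 0.1, 0], [1.5, 0.1, 0.1, 0], [1.5, 0.1, 0.1, 0], [1.5, 0.2, 0.1, 0], [1.5, 0.2, 0.1, 0], [1.5, 0.3, 0.1, 0], [1.5, 0.4, 0.1, 0], [1.5, 0.4, 0.1, 0], [1.4, 0.5, 0.1, 0], [1.4, 0.6, 0.1, 0]],
  ],
)

```text
clock: 24.6
eef_pos: [0.5183, 0.0699, 0.0955]
tool_rot: [0.656, 0.755, -0.001, 0.004]
ft_force: [4.4, -2.4, 2.6]
grip_width: 0.0134
```

```bash
python3 o.py;python3 g.py 171 1.5 -.1 0
```

```text
e [0.5183 0.0699 0.0955] f [ 4.43 -2.38  2.64] t [-0.812 -0.99   0.05 ] r 0.0275 th 171.5 frad -4.73 ftan_cw -1.7 yaw 98.1 clk 24.6
[1.4, 0.5] [1.4, 0.6] [1.3, 0.7] [1.3, 0.8] [1.2, 0.8] [1.2, 0.9] [1.1, 1.0] [1.1, 1.0] [1.0, 1.1] [1.0, 1.2]
```

apply_moves(
  moves=[
    [[1.4, 0.6, -0.2, 0], [1.4, 0.7, -0.2, 0], [1.4, 0.7, -0.2, 0], [1.3, 0.8, -0.2, 0], [1.3, 0.9, -0.2, 0], [1.2, 0.9, -0.1, 0], [1.2, 1.0, -0.1, 0], [1.2, 1.0, -0.1, 0], [1.1, 1.1, -0.1, 0], [1.1, 1.1, -0.1, 0]],
  ],
)

```text
clock: 25.6
eef_pos: [0.5204, 0.0764, 0.0949]
tool_rot: [0.657, 0.754, -0.012, 0.006]
ft_force: [3.1, -3.7, 2.3]
grip_width: 0.013
```

```bash
python3 o.py;python3 g.py 145 1.5 -.1 0
```

```text
e [0.5204 0.0764 0.0949] f [ 3.13 -3.75  2.29] t [-0.989 -0.848  0.044] r 0.0273 th 157.1 frad -4.34 ftan_cw -2.23 yaw 97.8 clk 25.6
[1.0, 1.1] [1.0, 1.1] [0.9, 1.2] [0.8, 1.3] [0.8, 1.3] [0.7, 1.3] [0.6, 1.4] [0.5, 1.4] [0.4, 1.4] [0.4, 1.5]
```

```bash
python3 -c "
from h import *
o=telemetry.get_obs();print(o['joint_pos'].round(3),o['joint_vel'].round(3),o['tau'].round(2))"
```

```text
[ 0.161  0.382 -0.124  1.075 -0.024  0.024] [ 0.017  0.02   0.027  0.026 -0.016  0.025] [ 2.200e+00 -4.021e+01  2.059e+01  1.100e+00  1.430e+00 -2.000e-02]
```

```bash
python3 g.py 156 1.5 -.15 0
```

```text
[1.2, 0.9] [1.1, 1.0] [1.1, 1.0] [1.0, 1.1] [1.0, 1.2] [0.9, 1.2] [0.8, 1.3] [0.7, 1.3] [0.7, 1.3] [0.6, 1.4]
```

apply_moves(
  moves=[
    [[1.2, 0.9, -0.4, 0], [1.1, 1.0, -0.4, 0], [1.1, 1.0, -0.4, 0], [1.1, 1.1, -0.4, 0], [1.0, 1.1, -0.3, 0], [1.0, 1.2, -0.3, 0], [0.9, 1.2, -0.2, 0], [0.9, 1.3, -0.2, 0], [0.8, 1.3, -0.1, 0], [0.8, 1.3, -0.1, 0]],
  ],
)

```text
clock: 26.6
eef_pos: [0.5215, 0.0784, 0.0941]
tool_rot: [0.659, 0.752, -0.026, 0.006]
ft_force: [2.4, -4.8, 1.8]
grip_width: 0.0136
```

```bash
python3 o.py;python3 g.py 130 1.5 -.1 0
```

```text
e [0.5215 0.0784 0.0941] f [ 2.42 -4.81  1.85] t [-1.102 -0.583  0.065] r 0.0271 th 152.3 frad -4.38 ftan_cw -3.13 yaw 97.6 clk 26.6
[0.7, 1.3] [0.6, 1.4] [0.6, 1.4] [0.5, 1.4] [0.4, 1.4] [0.3, 1.5] [0.2, 1.5] [0.2, 1.5] [0.1, 1.5] [-0.0, 1.5]
```

apply_moves(
  moves=[
    [[-0.3, 0.4, -0.6, 0], [-0.3, 0.4, -0.6, 0], [-0.3, 0.4, -0.6, 0], [-0.3, 0.4, -0.6, 0], [0, 0, -0.3, 0], [0, 0, 0, 0], [0, 0, 0, 0], [0, 0, 0, 0], [0, 0, 0, 0], [0, 0, 0, 0]],
  ],
)

```text
clock: 27.6
eef_pos: [0.5216, 0.0783, 0.0962]
tool_rot: [0.658, 0.752, -0.027, 0.004]
ft_force: [4.0, -2.3, 2.2]
grip_width: 0.013
```

```bash
python3 o.py; python3 -c "
from h import *
o=telemetry.get_obs();print(o['joint_pos'].round(4),o['tau'].round(2),o['tool_rot'].round(4))"
```

```text
e [0.5216 0.0783 0.0962] f [ 3.99 -2.29  2.18] t [-0.43  -0.797  0.093] r 0.027 th 152.4 frad -4.6 ftan_cw -0.18 yaw 97.6 clk 27.6
[ 0.1739  0.404  -0.0874  1.1163 -0.0411  0.0419] [  1.24 -41.37  20.72   1.41   0.7   -0.  ] [ 0.6584  0.7522 -0.0272  0.0045]
```

apply_moves(
  moves=[
    [[-0.5, 0.8, 0, 0], [-0.5, 0.8, 0, 0], [-0.4, 0.6, 0, 0], [0, 0, 0, 0], [0, 0, 0, 0], [0, 0, 0, 0], [0, 0, 0, 0], [0, 0, 0, 0], [0, 0, 0, 0], [0, 0, 0, 0]],
  ],
)

```text
clock: 28.6
eef_pos: [0.5219, 0.0781, 0.0955]
tool_rot: [0.658, 0.752, -0.028, 0.002]
ft_force: [1.9, -2.1, 1.6]
grip_width: 0.0127
```

```bash
python3 o.py; python3 -c "
from h import *
o=telemetry.get_obs();print(o['joint_pos'].round(4),o['tau'].round(2),o['tool_rot'].round(4))"
```

```text
e [0.5219 0.0781 0.0955] f [ 1.87 -2.09  1.61] t [-0.194 -0.437  0.019] r 0.0266 th 152.5 frad -2.62 ftan_cw -0.99 yaw 97.7 clk 28.6
[ 0.1718  0.4083 -0.0827  1.1208 -0.0383  0.0389] [  0.63 -41.61  21.35   0.91   0.31  -0.  ] [ 0.6581  0.7524 -0.028   0.002 ]
```

```bash
python3 g.py 152 1.5 -.15 0
```

```text
[1.1, 1.0] [1.1, 1.1] [1.0, 1.1] [0.9, 1.2] [0.9, 1.2] [0.8, 1.3] [0.7, 1.3] [0.7, 1.4] [0.6, 1.4] [0.5, 1.4]
```

apply_moves(
  moves=[
    [[1.1, 1.0, -0.2, 0], [1.1, 1.1, -0.2, 0], [1.0, 1.1, -0.2, 0], [1.0, 1.1, -0.2, 0], [0.9, 1.2, -0.2, 0], [0.9, 1.2, -0.2, 0], [0.8, 1.3, -0.2, 0], [0.8, 1.3, -0.2, 0], [0.7, 1.3, -0.2, 0], [0.7, 1.3, -0.2, 0]],
  ],
)

```text
clock: 29.6
eef_pos: [0.5298, 0.0874, 0.0954]
tool_rot: [0.658, 0.752, -0.032, 0.001]
ft_force: [-0.3, -3.3, 2.0]
grip_width: 0.0132
```

```bash
python3 o.py; python3 -c "
from h import *
o=telemetry.get_obs();print(o['joint_pos'].round(4),o['tau'].round(2),o['tool_rot'].round(4))"
```

```text
e [0.5298 0.0874 0.0954] f [-0.31 -3.31  2.  ] t [-0.746  0.127 -0.005] r 0.0267 th 126.0 frad -2.5 ftan_cw -2.2 yaw 97.6 clk 29.6
[ 0.1877  0.4321 -0.046   1.1426 -0.0407  0.0558] [ 1.490e+00 -4.319e+01  2.282e+01 -1.700e-01  8.700e-01 -1.000e-02] [ 6.582e-01  7.521e-01 -3.220e-02  7.000e-04]
```

```bash
python3 g.py 128 1.5 -.1 0
```

```text
[0.7, 1.3] [0.6, 1.4] [0.5, 1.4] [0.4, 1.4] [0.4, 1.5] [0.3, 1.5] [0.2, 1.5] [0.1, 1.5] [0.0, 1.5] [-0.1, 1.5]
```

apply_moves(
  moves=[
    [[0.7, 1.3, -0.3, 0], [0.6, 1.4, -0.3, 0], [0.6, 1.4, -0.3, 0], [0.5, 1.4, -0.3, 0], [0.4, 1.4, -0.3, 0], [0.4, 1.5, -0.3, 0], [0.3, 1.5, -0.2, 0], [0.2, 1.5, -0.2, 0], [0.2, 1.5, -0.2, 0], [0.1, 1.5, -0.2, 0]],
  ],
)

```text
clock: 30.6
eef_pos: [0.5423, 0.0928, 0.0962]
tool_rot: [0.658, 0.752, -0.035, -0.001]
ft_force: [-2.1, -2.6, 2.1]
grip_width: 0.0131
```

```bash
cat >> o.py <<'E'
from scipy.spatial.transform import Rotation as R
z=R.from_quat(q).as_matrix()[:,2];n=e+.0265*z;d=n[:2]-L;print("tilt",z[:2].round(3),"nib",n.round(4),"r",np.linalg.norm(d).round(4),"th",np.degrees(np.arctan2(d[1],d[0])).round(1))
E
python3 o.py
```

```text
e [0.5423 0.0928 0.0962] f [-2.1  -2.58  2.09] t [-0.783  0.352  0.023] r 0.0272 th 96.8 frad -2.32 ftan_cw -2.39 yaw 97.6 clk 30.6
tilt [-0.047 -0.052] nib [0.541  0.0914 0.0698] r 0.026 th 99.9
```

```bash
python3 g.py 99 1.5 0 0
```

```text
[0.0, 1.5] [-0.0, 1.5] [-0.1, 1.5] [-0.2, 1.5] [-0.3, 1.5] [-0.4, 1.5] [-0.5, 1.4] [-0.5, 1.4] [-0.6, 1.4] [-0.7, 1.3]
```

apply_moves(
  moves=[
    [[0.0, 1.5, -0.2, 0], [0.0, 1.5, -0.2, 0], [-0.1, 1.5, -0.2, 0], [-0.2, 1.5, -0.2, 0], [-0.3, 1.5, -0.2, 0], [-0.3, 1.5, -0.2, 0], [-0.4, 1.4, -0.2, 0], [-0.5, 1.4, -0.2, 0], [-0.5, 1.4, -0.2, 0], [-0.6, 1.4, -0.2, 0]],
  ],
)

```text
clock: 31.6
eef_pos: [0.5553, 0.0918, 0.0965]
tool_rot: [0.658, 0.752, -0.037, -0.003]
ft_force: [-4.0, -2.0, 2.9]
grip_width: 0.0133
```

```bash
python3 o.py;python3 g.py 72 1.5 0 0
```

```text
e [0.5553 0.0918 0.0965] f [-3.96 -1.96  2.93] t [-0.706  0.923 -0.029] r 0.0278 th 69.3 frad -3.23 ftan_cw -3.02 yaw 97.6 clk 31.6
tilt [-0.054 -0.052] nib [0.5539 0.0904 0.07  ] r 0.026 th 71.2
[-0.6, 1.4] [-0.7, 1.3] [-0.8, 1.3] [-0.9, 1.2] [-0.9, 1.2] [-1.0, 1.1] [-1.1, 1.1] [-1.1, 1.0] [-1.2, 0.9] [-1.2, 0.9]
```

apply_moves(
  moves=[
    [[-0.6, 1.3, -0.3, 0], [-0.7, 1.3, -0.3, 0], [-0.7, 1.2, -0.3, 0], [-0.8, 1.2, -0.3, 0], [-0.9, 1.2, -0.3, 0], [-0.9, 1.1, -0.3, 0], [-1.0, 1.1, -0.2, 0], [-1.0, 1.0, -0.2, 0], [-1.1, 0.9, -0.2, 0], [-1.1, 0.9, -0.2, 0]],
  ],
)

```text
clock: 32.6
eef_pos: [0.5651, 0.0861, 0.0975]
tool_rot: [0.657, 0.752, -0.038, -0.008]
ft_force: [-4.7, -2.0, 1.7]
grip_width: 0.0127
```

```bash
python3 o.py;python3 g.py 46 1.5 0 0
```

```text
e [0.5651 0.0861 0.0975] f [-4.72 -2.    1.72] t [-0.366  1.149 -0.013] r 0.0282 th 46.0 frad -4.72 ftan_cw -2.01 yaw 97.7 clk 32.6
tilt [-0.062 -0.048] nib [0.5635 0.0849 0.071 ] r 0.0262 th 46.7
[-1.2, 0.9] [-1.2, 0.9] [-1.3, 0.8] [-1.3, 0.7] [-1.4, 0.6] [-1.4, 0.6] [-1.4, 0.5] [-1.4, 0.4] [-1.5, 0.3] [-1.5, 0.2]
```

apply_moves(
  moves=[
    [[-1.3, 0.7, -0.1, 0], [-1.3, 0.7, -0.1, 0], [-1.4, 0.6, -0.1, 0], [-1.4, 0.6, -0.1, 0], [-1.4, 0.5, -0.1, 0], [-1.4, 0.5, -0.1, 0], [-1.5, 0.4, -0.1, 0], [-1.5, 0.4, -0.1, 0], [-1.5, 0.3, -0.1, 0], [-1.5, 0.3, -0.1, 0]],
  ],
)

```text
clock: 33.6
eef_pos: [0.5725, 0.0747, 0.0985]
tool_rot: [0.657, 0.753, -0.036, -0.01]
ft_force: [-5.4, 1.2, 0.5]
grip_width: 0.0133
```

```bash
python3 o.py;python3 g.py 22 1.5 -.1 0
```

```text
e [0.5725 0.0747 0.0985] f [-5.37  1.2   0.51] t [ 0.271  1.125 -0.048] r 0.0285 th 18.2 frad -4.73 ftan_cw -2.82 yaw 97.8 clk 33.6
tilt [-0.062 -0.042] nib [0.5709 0.0736 0.0721] r 0.0265 th 17.1
[-1.5, 0.3] [-1.5, 0.2] [-1.5, 0.1] [-1.5, 0.0] [-1.5, -0.1] [-1.5, -0.2] [-1.5, -0.2] [-1.5, -0.3] [-1.4, -0.4] [-1.4, -0.5]
```

apply_moves(
  moves=[
    [[0, 0, 0.4, 0], [0, 0, 0.4, 0], [0, 0, 0.4, 0], [0, 0, 0, 0], [0, 0, 0, 0], [0, 0, 0, 0], [-0.1, -0.8, 0, 0], [-0.1, -0.8, 0, 0], [-0.1, -0.8, 0, 0], [0, 0, 0, 0]],
  ],
)

```text
clock: 34.6
eef_pos: [0.5724, 0.074, 0.0983]
tool_rot: [0.657, 0.753, -0.034, -0.008]
ft_force: [-4.3, 0.2, 0.8]
grip_width: 0.013
```

```bash
python3 o.py
```

```text
e [0.5724 0.074  0.0983] f [-4.33  0.21  0.75] t [ 0.133  0.883 -0.035] r 0.0281 th 17.0 frad -4.08 ftan_cw -1.47 yaw 97.8 clk 34.6
tilt [-0.057 -0.041] nib [0.5709 0.0729 0.0719] r 0.0264 th 15.7
```

apply_moves(
  moves=[
    [[-0.2, -1, 0, 0], [-0.2, -1, 0, 0], [-0.2, -1, 0, 0], [-0.2, -1, 0, 0], [0, 0, 0, 0], [0, 0, -1, 0], [0, 0, -2, 0], [0, 0, -3, 0], [0, 0, -3, 0], [0, 0, -3, 0]],
  ],
)

```text
clock: 35.6
eef_pos: [0.5733, 0.0726, 0.1122]
tool_rot: [0.657, 0.753, -0.032, -0.004]
ft_force: [-0.6, -0.3, -0.8]
grip_width: 0.013
```

```bash
python3 o.py
```

```text
e [0.5733 0.0726 0.1122] f [-0.64 -0.27 -0.77] t [ 0.031 -0.08   0.03 ] r 0.0286 th 13.7 frad -0.69 ftan_cw 0.11 yaw 97.7 clk 35.6
tilt [-0.048 -0.042] nib [0.572  0.0715 0.0857] r 0.0271 th 12.1
```

```bash
cat > m.py <<'E'
import sys;from h import *
from scipy.spatial.transform import Rotation as R
o=telemetry.get_obs();M=R.from_quat(o["tool_rot"]).as_matrix();t=np.array([float(v) for v in sys.argv[1:4]])
print("eef",o["eef_pos"].round(4),"delta tool mm",(M.T@(t-o["eef_pos"])*1000).round(1),"up in tool",(M.T@[0,0,1]).round(3),"tilt",M[:2,2].round(3),"f",o["ft_force"].round(2),"v",np.abs(o["joint_vel"]).max().round(3),o["clock"])
E
python3 m.py .5733 .0726 .142; python3 m.py .5068 .2721 .1122
```

```text
eef [0.5733 0.0726 0.1122] delta tool mm [ -1.1  -1.6 -29.8] up in tool [-0.035 -0.054 -0.998] tilt [-0.048 -0.042] f [-0.64 -0.27 -0.77] v 0.075 35.6
eef [0.5733 0.0726 0.1122] delta tool mm [206.6 -39.1  -5.2] up in tool [-0.035 -0.054 -0.998] tilt [-0.048 -0.042] f [-0.64 -0.27 -0.77] v 0.075 35.6
```

Lift straight up first, then travel to the stand.

apply_moves(
  moves=[
    [[-0.2, -0.3, -6, 0], [-0.2, -0.3, -6, 0], [-0.2, -0.3, -6, 0], [4, -1, -6, 0], [12, -2.3, -3, 0], [20, -3.8, -1, 0], [24, -4.5, -0.6, 0], [24, -4.5, -0.6, 0], [20, -3.8, -0.5, 0], [12, -2.3, -0.4, 0]],
  ],
)

```text
clock: 36.6
eef_pos: [0.5351, 0.1917, 0.1445]
tool_rot: [0.658, 0.752, -0.03, -0.004]
ft_force: [0.0, 0.4, -0.7]
grip_width: 0.013
```

```bash
python3 m.py .5068 .2721 .140
```

```text
eef [0.5351 0.1917 0.1445] delta tool mm [ 83.5 -17.2   2.6] up in tool [-0.034 -0.05  -0.998] tilt [-0.045 -0.04 ] f [ 0.01  0.44 -0.71] v 0.224 36.6
```

apply_moves(
  moves=[
    [[14, -2.9, 0, 0], [17, -3.5, 0, 0], [17, -3.5, 0, 0], [13, -2.7, 0, 0], [9, -1.8, 0, 0], [5, -1, 0, 0], [2, -0.4, 0, 0], [0, 0, 0, 0], [0, 0, 0, 0], [0, 0, 0, 0]],
  ],
)

```text
clock: 37.6
eef_pos: [0.5067, 0.2714, 0.1427]
tool_rot: [0.658, 0.752, -0.03, -0.003]
ft_force: [-0.6, -0.8, -0.7]
grip_width: 0.0133
```

```bash
python3 m.py .5068 .2721 .140
python3 - <<'E'
from h import *
o=telemetry.get_obs();e=o["eef_pos"]
a=save("scene","s6");b=save("side","d6")
pa=proj(a,[e[0],e[1],e[2]-.026]).astype(int);pb=proj(b,[e[0],e[1],e[2]-.026]).astype(int);print(pa,pb)
f=lambda c,p:cv2.resize(c["color"][p[1]-40:p[1]+35,p[0]-37:p[0]+38,::-1],(400,400),interpolation=cv2.INTER_CUBIC)
cv2.imwrite("pics/g6.png",np.clip(np.hstack([f(a,pa),f(b,pb)])*1.7,0,255).astype(np.uint8))
E
```

```text
eef [0.5067 0.2714 0.1427] delta tool mm [0.8 0.3 2.7] up in tool [-0.035 -0.05  -0.998] tilt [-0.045 -0.041] f [-0.61 -0.76 -0.69] v 0.009 37.6
[431 238] [257 129]
```

View pics/g6.png

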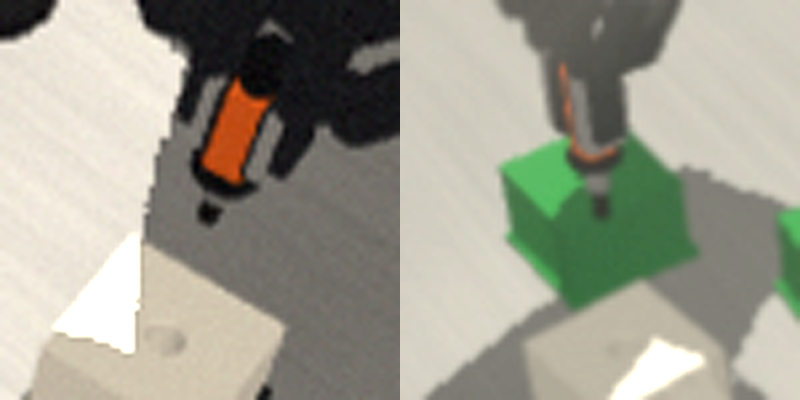

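Run:
```python
from h import *
a=load("s6");b=load("d6")
A=lambda x,y:(431-37+x/5.333-.4,238-40+y/5.333-.4);B=lambda x,y:(257-37+x/5.333-.4,129-40+y/5.333-.4)
print("nib",cross(a,A(207,224),b,B(201,217)));print("collar",cross(a,A(224,174),b,B(194,157)))
print("hole",onz(a,*A(166,341),.046),onz(b,*B(220,350),.046))
g=cv2.cvtColor(b["color"][:,:,::-1],cv2.COLOR_BGR2GRAY);u,v=map(int,B(220,350));print(u,v);print(g[v-4:v+5,u-8:u+9])
```

```text
nib (array([0.50610328, 0.27276841, 0.11545784]), np.float64(0.00027152833517723053))
collar (array([0.5079295 , 0.27367715, 0.14547491]), np.float64(0.0007252562928934432))
hole [0.50699216 0.27269088 0.046     ] [0.50256979 0.26772898 0.046     ]
260 154
[[109 108 108 108 108 109 108 108 108 109 109 108 109 108 109 108 108]
 [109 108 109 108 109 109 108 109 110 110 110 110 109 109 108 111 111]
 [109 109 109 108 109 109 108 108 108 109 110 109 108 108 111 131 131]
 [108 108 108 109 108 108 108 104 104 105 106 106 106 107 118 153 165]
 [109 109 109 108 109 108 105 101 102 105 106 106 106 112 139 169 183]
 [108 108 108 108 108 108 107 103 102 105 107 107 113 137 169 183 185]
 [109 108 109 108 109 109 108 107 106 107 108 112 136 168 183 186 186]
 [109 109 108 108 108 108 108 108 109 108 109 117 154 182 186 186 187]
 [108 108 108 108 109 109 109 109 108 109 115 138 170 185 186 186 186]]
```

apply_moves(
  moves=[
    [[-0.6, -0.6, 0, 0], [-0.3, -0.4, 3, 0], [0.3, 0.4, 8, 0], [0.4, 0.5, 10, 0], [0.4, 0.5, 10, 0], [0.4, 0.5, 10, 0], [0.4, 0.5, 10, 0], [0.2, 0.3, 6, 0], [0.1, 0.1, 2, 0], [0, 0, 0, 0]],
  ],
)

```text
clock: 38.7
eef_pos: [0.5045, 0.269, 0.0764]
tool_rot: [0.659, 0.752, -0.032, -0.004]
ft_force: [-0.3, 0.0, -1.2]
grip_width: 0.0132
```

```bash
python3 m.py .5057 .2702 .070
```

```text
eef [0.5045 0.269  0.0764] delta tool mm [1.2 1.7 6.3] up in tool [-0.036 -0.053 -0.998] tilt [-0.048 -0.043] f [-0.27  0.03 -1.23] v 0.005 38.7
```

apply_moves(
  moves=[
    [[0.7, 0.7, 0, 0], [0.3, 0.5, 0, 0], [0.1, 0.1, 1, 0], [0.1, 0.1, 1.5, 0], [0.1, 0.1, 1.5, 0], [0.1, 0.1, 1.5, 0], [0, 0.1, 1.5, 0], [0, 0, 0.5, 0], [0, 0, 0, 0], [0, 0, 0, 0]],
  ],
)

```text
clock: 39.7
eef_pos: [0.5071, 0.2712, 0.07]
tool_rot: [0.659, 0.752, -0.03, -0.003]
ft_force: [0.1, -0.4, -0.2]
grip_width: 0.0129
```

```bash
python3 m.py .5057 .2702 .060
```

```text
eef [0.5071 0.2712 0.07  ] delta tool mm [-0.4 -1.  10.1] up in tool [-0.035 -0.05  -0.998] tilt [-0.045 -0.041] f [ 0.11 -0.39 -0.2 ] v 0.002 39.7
```

apply_moves(
  moves=[
    [[-0.2, -0.5, 0, 0], [-0.1, -0.3, 0, 0], [0, 0, 1, 0], [0, 0.1, 1, 0], [0.1, 0.1, 1, 0], [0.1, 0.1, 1, 0], [0, 0, 0.5, 0], [0, 0, 0, 0], [0, 0, 0, 0], [0, 0, 0, 0]],
  ],
)

```text
clock: 40.7
eef_pos: [0.5064, 0.2708, 0.0652]
tool_rot: [0.659, 0.752, -0.03, -0.003]
ft_force: [0.8, -0.6, -1.1]
grip_width: 0.0131
```

```bash
python3 m.py .5057 .2702 .060
```

```text
eef [0.5064 0.2708 0.0652] delta tool mm [-0.3 -0.5  5.2] up in tool [-0.035 -0.05  -0.998] tilt [-0.045 -0.041] f [ 0.76 -0.62 -1.09] v 0.001 40.7
```

apply_moves(
  moves=[
    [[0, 0, 1, 0], [0, 0.1, 2, 0], [0.1, 0.1, 2, 0], [0.1, 0.1, 2, 0], [0.1, 0.1, 2, 0], [0.1, 0.1, 2, 0], [0, 0.1, 1.5, 0], [0, 0, 1, 0], [0, 0, 0, 0], [0, 0, 0, 0]],
  ],
)

```text
clock: 41.7
eef_pos: [0.5062, 0.2707, 0.0502]
tool_rot: [0.659, 0.752, -0.03, -0.003]
ft_force: [0.4, -0.4, -0.8]
grip_width: 0.0131
```

```bash
python3 m.py .5057 .2702 .043
```

```text
eef [0.5062 0.2707 0.0502] delta tool mm [-0.1 -0.2  7.2] up in tool [-0.035 -0.05  -0.998] tilt [-0.045 -0.041] f [ 0.38 -0.4  -0.83] v 0.001 41.7
```

Sliding in freely. Down to the collar.

apply_moves(
  moves=[
    [[0, 0, 1, 0], [0, 0, 1, 0], [0, 0.1, 1, 0], [0.1, 0.1, 1, 0], [0, 0, 1, 0], [0, 0, 0.7, 0], [0, 0, 0.5, 0], [0, 0, 0.3, 0], [0, 0, 0, 0], [0, 0, 0, 0]],
  ],
)

```text
clock: 42.7
eef_pos: [0.5062, 0.2706, 0.0433]
tool_rot: [0.659, 0.752, -0.03, -0.003]
ft_force: [0.4, -0.2, -0.5]
grip_width: 0.0128
```

```bash
python3 m.py .5057 .2702 .043
```

```text
eef [0.5062 0.2706 0.0433] delta tool mm [-0.3 -0.6  0.4] up in tool [-0.035 -0.05  -0.998] tilt [-0.045 -0.041] f [ 0.45 -0.18 -0.55] v 0.001 42.7
```

apply_moves(
  moves=[
    [[0, 0, 0.4, 0], [0, 0, 0.4, 0], [0, 0, 0.4, 0], [0, 0, 0.3, 0], [0, 0, 0, 0], [0, 0, 0, 0], [0, 0, 0, 0], [0, 0, 0, 0], [0, 0, 0, 0], [0, 0, 0, 0]],
  ],
)

```text
clock: 43.7
eef_pos: [0.5064, 0.2707, 0.0424]
tool_rot: [0.659, 0.752, -0.03, -0.003]
ft_force: [-1.1, -0.5, 0.3]
grip_width: 0.0127
```

```bash
python3 m.py .5057 .2702 .043
```

```text
eef [0.5064 0.2707 0.0424] delta tool mm [-0.4 -0.8 -0.5] up in tool [-0.035 -0.049 -0.998] tilt [-0.044 -0.041] f [-1.15 -0.49  0.3 ] v 0.002 43.7
```

apply_moves(
  moves=[
    [[0, 0, 0, 0], [0, 0, 0, 0], [0, 0, 0, 0], [0, 0, 0, 0], [0, 0, 0, 0], [0, 0, 0, 0], [0, 0, 0, 0], [0, 0, 0, 0], [0, 0, 0, 0], [0, 0, 0, 0]],
  ],
  hand=0.2,
)

```text
clock: 44.7
eef_pos: [0.5066, 0.2708, 0.0422]
tool_rot: [0.659, 0.752, -0.03, -0.003]
ft_force: [0.5, 0.3, 0.6]
grip_width: 0.0513
```

apply_moves(
  moves=[
    [[-0.1, -0.2, -3, 0], [-0.2, -0.3, -6, 0], [-0.4, -0.5, -10, 0], [-0.5, -0.7, -14, 0], [-0.6, -0.8, -16, 0], [-0.6, -0.8, -16, 0], [-0.6, -0.8, -16, 0], [-0.6, -0.8, -16, 0], [-0.4, -0.5, -10, 0], [0, 0, -5, 0]],
  ],
)

```text
clock: 45.7
eef_pos: [0.507, 0.2707, 0.1649]
tool_rot: [0.659, 0.752, -0.028, -0.002]
ft_force: [0.7, 0.1, -0.4]
grip_width: 0.051
```

```bash
python3 m.py .5057 .2702 .043
python3 - <<'E'
from h import *
a=save("scene","s7");b=save("side","d7")
f=lambda c,x,y:cv2.resize(c["color"][y:y+75,x:x+75,::-1],(400,400),interpolation=cv2.INTER_CUBIC)
cv2.imwrite("pics/g7.png",np.clip(np.hstack([f(a,392,220),f(b,226,120)])*1.6,0,255).astype(np.uint8))
for n,c in(("scene0",a),("side0",b)):
    d=np.abs(load(n)["color"].astype(int)-c["color"]).max(2)>60
    print(n,[tuple(s[:5]) for s in cv2.connectedComponentsWithStats(d.astype(np.uint8))[2][1:] if s[4]>25])
E
```

```text
eef [0.507  0.2707 0.1649] delta tool mm [  3.7   4.2 121.8] up in tool [-0.033 -0.045 -0.998] tilt [-0.04  -0.039] f [ 0.74  0.11 -0.37] v 0.127 45.7
scene0 [(np.int32(443), np.int32(0), np.int32(25), np.int32(53), np.int32(695)), (np.int32(557), np.int32(0), np.int32(17), np.int32(25), np.int32(44)), (np.int32(464), np.int32(4), np.int32(20), np.int32(23), np.int32(66)), (np.int32(482), np.int32(5), np.int32(8), np.int32(10), np.int32(31)), (np.int32(464), np.int32(6), np.int32(13), np.int32(20), np.int32(34)), (np.int32(543), np.int32(22), np.int32(10), np.int32(19), np.int32(60)), (np.int32(463), np.int32(61), np.int32(15), np.int32(6), np.int32(55)), (np.int32(486), np.int32(79), np.int32(37), np.int32(26), np.int32(530)), (np.int32(429), np.int32(98), np.int32(7), np.int32(10), np.int32(48)), (np.int32(512), np.int32(115), np.int32(128), np.int32(195), np.int32(6872)), (np.int32(413), np.int32(118), np.int32(89), np.int32(110), np.int32(4553)), (np.int32(434), np.int32(126), np.int32(11), np.int32(8), np.int32(45)), (np.int32(420), np.int32(151), np.int32(8), np.int32(6), np.in
[... 710 characters left out ...]
.int32(27), np.int32(34), np.int32(644)), (np.int32(37), np.int32(262), np.int32(4), np.int32(15), np.int32(49)), (np.int32(31), np.int32(268), np.int32(5), np.int32(13), np.int32(40)), (np.int32(3), np.int32(295), np.int32(22), np.int32(33), np.int32(87)), (np.int32(48), np.int32(294), np.int32(17), np.int32(22), np.int32(134)), (np.int32(20), np.int32(297), np.int32(37), np.int32(34), np.int32(643)), (np.int32(0), np.int32(301), np.int32(12), np.int32(18), np.int32(34)), (np.int32(129), np.int32(323), np.int32(11), np.int32(13), np.int32(46)), (np.int32(101), np.int32(366), np.int32(25), np.int32(25), np.int32(159)), (np.int32(27), np.int32(374), np.int32(19), np.int32(17), np.int32(138))]
```

View pics/g7.png

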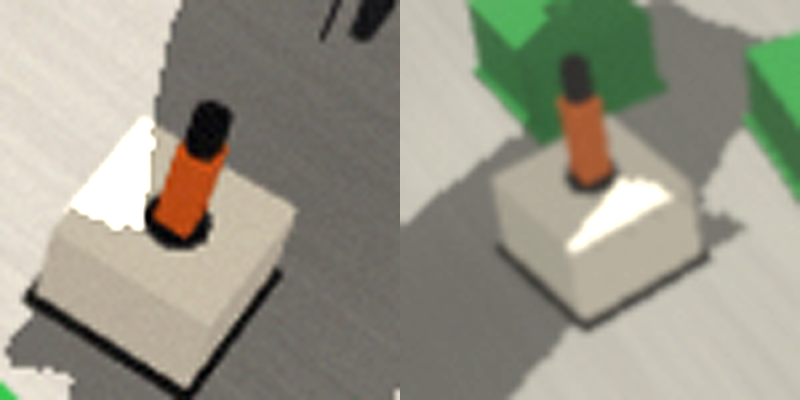

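apply_moves(
  moves=[
    [[0, 0, 0, 0], [0, 0, 0, 0], [0, 0, 0, 0], [0, 0, 0, 0], [0, 0, 0, 0], [0, 0, 0, 0], [0, 0, 0, 0], [0, 0, 0, 0], [0, 0, 0, 0], [0, 0, 0, 0]],
  ],
)

```text
clock: 46.8
eef_pos: [0.5051, 0.2698, 0.1604]
tool_rot: [0.659, 0.752, -0.031, -0.004]
ft_force: [-1.3, 0.4, 0.1]
grip_width: 0.0511
```

```bash
python3 -c "
from h import *
o=telemetry.get_obs();print(o['eef_pos'],o['ft_force'],o['clock'])
print(workorder.job_done())"
```

```text
[0.50506476 0.26975069 0.16040002] [-1.3034557   0.35299192  0.06627132] 46.8
the job is handed in; nothing more can be done
None
```

I took the orange pen from the white stand and set its nib down beside the red dot. I ran it clockwise by feel all the way round and a little past the dot, then put it back in its stand. I handed the job in at 46.8 s; no verdict was reported.

**Last checks:** The final pictures show the pen upright with its collar down on the stand. Its top is within a pixel of where it started. Comparing before and after pictures showed no change at any bystander, and the gripper is open and well clear.

**What did not go smoothly:**
- **Fingertips:** In the pictures they stood about 35 mm farther back than described, so I had to grip the pen a second time, lower.
- **Wall force:** The sideways force was mostly 2.5–5 N, but reached about 5.7 N (wall plus friction), above the intended 5 N.
- **Going back:** Near 45° I moved the nib back about 4 mm and forward again, because I was not sure that step had counted.
- **Stall:** At about 235° the nib stuck for roughly 3 s, until I eased the side force.
- **Tilt:** The tool tilted by up to about 4.5° over the run, and was about 3.5° off when I put the pen back.
- **Glass contact:** I judged it from pen height and a few press tests, because the vertical force reading was unreliable while sliding. Between about 15° and 60° from the dot, and again near 137°, that reading fell close to its free-air value, so contact there is the least certain.

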